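# Stow the marker pens and tape rolls in the counter organiser

### The arm

A 6-joint arm with a two-finger parallel gripper is mounted at the origin on a cart in front of the work surface, level with it; the furniture and walls round the work are solid. World frame = base frame: x ahead of the robot, y to its left, z up, the work surface at z = 0. Lengths are in m, angles in rad, forces in N, time in s.
With the tool pointing down it reaches from about 0.325 to 0.9 m from the base axis. Payload 6.1 kg.
Tool frame: the origin (TCP) lies at the very end of the fingers, on their centre line; the grasp point (between the pads) lies arm.pinch_z behind it (arm.pinch_z is the distance from the TCP to the grasp point, in m); x points along the fingers, y is the direction in which the jaws open and shut, and the axes are right-handed (so a half turn about x gives the same grasp; the last joint's range is limited). The gripper opens to 87 mm and grips with 3 to 60 N. Pads are 19 mm wide; open, the fingers measure 117 mm over their backs; the gripper's body (75 mm by 190 mm) begins 51 mm behind the grasp point.
Start: joints at [-1.235, 0.22, 1.526, -0, 1.395, -0.126], TCP at [0.278, -0.56, 0.223] pointing down, gripper open.
Joint ranges: [-2.98, 2.98], [-0.91, 2.08], [0.09, 2.57], [-1.24, 4.39], [0.2, 2.65], [-2.68, 2.68]. Speed limits (rad/s): [2.57, 2.57, 3.01, 3.14, 3.14, 3.14].

### API

Orientations are given as a 3x3 rotation matrix whose columns are the frame's x, y, z axes.
In Python, from rig import arm gives the robot as it stands.
- The arm moves only by the shell command python3 -m inch 'ROWS' [OPENING] [FORCE]. ROWS is JSON, a list of rows, each an object with "offset": the shift along the tool's x, y, z in m, a list of three; "turn": the turn, a rotation vector about the tool's x, y, z in degrees, a list of three. A call has 1 to 5 rows; each row shifts and turns the commanded pose from where the row before left it, along the tool's axes as they then stand; what a row does not reach is not made up. A row lasts 1/8 s, in which the tool goes at most 62.5 mm and 10.7 degrees, less where a joint would pass 70% of its speed; a pose out of reach is approached as far as the arm can. A call is refused whole if a number of a shift passes 0.0625 or a number of a turn 10.7, either way. A call with a gripper value outside its range is refused whole. OPENING is the opening, from -1 (shut) to 1 (fully open), set as the call begins (- or left out, the last holds). The fingers move at their own pace and stop on an object; FORCE is the grip in N (left out, the last holds). Time passes only in rows, so rows that do not move let the fingers close. It gives the time, the measured TCP pose, the force and the opening at its end, in the units of the state.
- arm.get_obs(): the state, without advancing time (a new reading comes with each control period).
- arm.capture(name): name is "side" or "top" or "wrist"; returns a dict with "image" (384x512x3 uint8, red, green, blue), "range_z" (384x512 float32, m along the optical axis (not along the pixel's ray), 0 where there is no reading), "intrinsics" (3x3 intrinsics, pixels), "rvec" (rotation vector, rad) and "tvec" (3), from world to camera coordinates, as OpenCV has them; the wrist camera has in their place "T_tool_cam" (4x4, takes a point from camera to tool coordinates, whose origin is the TCP and whose axes are the tool frame's). Camera axes: x right, y down, z forward; pixel columns grow to the right and rows downward; lengths in m; the calibration is good to about 2 mm. A picture is of the moment at which its call begins: read the wrist's pose just before it.
- arm.finish_job(): hands the job in, once; it reports no verdict.
Trained networks look in a picture, given as the dict that the camera call returned (one of the last four; its "shot" number tells which), for a name from the list of things; names that differ only in an ending like _2 or _b are one class to them, and where a whole thing is asked for, a point or a joint stands for the part that bears it (a point fixed in the world has none). Each returns a list of dicts, best first, with "p" (0 to 1); they miss things now and then, are a little off and sometimes report something else, mostly with a low value. They report only what shows in the picture. A call takes as long as a camera call.
- arm.spot_in(target, picture): "centre" ([column, row] in pixels, amid what is visible of it).
- arm.masks_of(target, picture): "region" (384x512 bool, what is visible of it) and "centre" ([column, row] in pixels, amid what is visible of it).
- arm.place_of(target, picture): "centre" ([column, row] in pixels: a listed point, or the origin of a listed thing).
The state is a dict: "t": time; "joint_positions": joint angles; "dq": joint speeds; "joint_efforts": joint torques, N m; "tool_pos": TCP position; "tool_rot": TCP orientation; "ft_force": force on the tool from outside, world axes, zero at the start; "moment": the same for the moment, N m; "width": opening from 0.0 (shut) to 1.0 (fully open).
Only numpy, scipy, OpenCV 4.12 (cv2) and the standard library are available. Lean on these libraries where they do the work, as an engineer would, in place of code of your own. Each camera call takes 0.05 s, during which the arm holds its last target. There are 200 camera calls.

### The job

Press the orange button on the counter organiser so that its pen drawer pops out, lay every marker pen down in a groove of its own in the drawer, and then push the drawer fully home until it clicks shut and stays shut. Lay every tape roll flat on the round pads on top of the organiser, one centred on each pad, side by side with no empty pad between them, and leave the jars and pegs where they are.

Things in the scene. Friction and masses are not known exactly. Their poses are not given: they have to be found in the camera images.
- pad_left (a point): centre of the left (as the robot sees it) of three round cork pads, 68 mm across, in a row on the organiser's flat wooden top. The point lies on the top surface, 50 mm above the table. Axes are the organiser's: x points to its back, y to its left, z up. Fixed; from the row of pads the top reaches 105 mm forward, 60 mm back, and 130 mm either side of the middle pad. Pads are 78 mm apart.
- pad_middle (a point): centre of the middle pad; see pad_left.
- pad_right (a point): centre of the right pad; see pad_left. To the right of the organiser stands an open cash box (x 0.57 to 0.77, y 0 to 0.25, 62 mm high) whose raised lid leans forward to x = 0.68 at 0.26 m above the table: swing the hand across in front of it, not over it. To the organiser's left is a crate of bottles about 0.2 m high (y > 0.57).
- release (a joint): how far the orange release button is pressed down, m: 0 up, 0.010 fully down. Sprung: about 2 N starts it and 5 N holds it fully down; the drawer lets go between about 5 and 9 mm.
- release_top (a point): centre of the top of the orange round release button, 22 mm across, standing 14 mm out of the organiser's top near its front edge, between the middle and right pads; press straight down.
- drawer (a joint): how far the pen drawer stands out of the organiser's front, m: 0 shut and latched (flush), 0.142 fully out. A spring (4.5 N when shut, 1 N when out) throws it out when it is unlatched. To shut it, push its front back to 0 and 2 to 4 mm beyond (it stops at -0.004); this takes about 10 N at the end. The catch then snaps up and holds it at 0; if not latched it comes out again.
- drawer_front (a point): centre of the outer face of the drawer's front panel, 23 mm above the table. The panel is 162 mm wide, 8 mm thick, and reaches from 6 to 40 mm above the table. Axes are the organiser's (x points back into the organiser: the direction in which to push).
- groove_left (a point): centre of the floor of the left of three grooves in the drawer, 12 mm above the table; its x axis runs along the groove, which is 134 mm long, points from front to back and is 28 mm wide at the floor between rounded ridges 7 mm high. Grooves are 46 mm apart. The drawer must be fully out for the whole groove to be clear of the organiser's top; its rear wall is 13 mm high above the groove floor.
- groove_middle (a point): centre of the floor of the middle of three grooves in the drawer, 12 mm above the table; its x axis runs along the groove, which is 134 mm long, points from front to back and is 28 mm wide at the floor between rounded ridges 7 mm high. Grooves are 46 mm apart. The drawer must be fully out for the whole groove to be clear of the organiser's top; its rear wall is 13 mm high above the groove floor.
- groove_right (a point): centre of the floor of the right of three grooves in the drawer, 12 mm above the table; its x axis runs along the groove, which is 134 mm long, points from front to back and is 28 mm wide at the floor between rounded ridges 7 mm high. Grooves are 46 mm apart. The drawer must be fully out for the whole groove to be clear of the organiser's top; its rear wall is 13 mm high above the groove floor.
- pen_black_mid (a point): black marker pen with a white or dark barrel, 125 mm long, 17 mm thick, may be absent. This point is the middle of the pen (8.5 mm above what it lies on); its y axis runs along the pen. Weighs about 20 g; does not roll.
- pen_red_mid (a point): red-capped marker pen with a white or dark barrel, 125 mm long, 17 mm thick, may be absent. This point is the middle of the pen (8.5 mm above what it lies on); its y axis runs along the pen. Weighs about 20 g; does not roll.
- pen_blue_mid (a point): blue-capped marker pen with a white or dark barrel, 125 mm long, 17 mm thick, may be absent. This point is the middle of the pen (8.5 mm above what it lies on); its y axis runs along the pen. Weighs about 20 g; does not roll.
- tape_a_mid (a point): roll of beige tape lying flat, 66 mm diameter, 24 mm high, about 60 g, may be absent. Take it across its rim (not by the hole). This point is its centre, half-way up (12 mm above what it lies on). The rolls start between a desk bell (65 mm high, 84 mm across, at x 0.47, y -0.18) and a crate of jars (side wall at y = -0.49, 105 mm high): keep the hand clear of both.
- tape_b_mid (a point): roll of beige tape lying flat, 66 mm diameter, 24 mm high, about 60 g, may be absent. Take it across its rim (not by the hole). This point is its centre, half-way up (12 mm above what it lies on). The rolls start between a desk bell (65 mm high, 84 mm across, at x 0.47, y -0.18) and a crate of jars (side wall at y = -0.49, 105 mm high): keep the hand clear of both.
- tape_c_mid (a point): roll of beige tape lying flat, 66 mm diameter, 24 mm high, about 60 g, may be absent. Take it across its rim (not by the hole). This point is its centre, half-way up (12 mm above what it lies on). The rolls start between a desk bell (65 mm high, 84 mm across, at x 0.47, y -0.18) and a crate of jars (side wall at y = -0.49, 105 mm high): keep the hand clear of both.
- honey_jar: bystander: jar with cream lid, 60 mm diameter, 92 mm high; origin at the centre of its underside.
- peach_jar: bystander: jar with cream lid, 60 mm diameter, 92 mm high; origin at the centre of its underside.
- wood_peg_a: bystander: small wooden peg lying flat, 72 x 13 x 10 mm.

How it is judged:
By the outcome, as a careful person would: the job done as asked, in the order asked, and still so for the second after the job is handed in, with the robot touching nothing.
Of pen_black, pen_red, pen_blue only 2 to 3 are there at a start; the rules pass over those that are not, and their reading is None.
Of tape_a, tape_b, tape_c only 2 to 3 are there at a start; the rules pass over those that are not, and their reading is None.
At some moment in a run one of tape_a, tape_b, tape_c may be knocked a few centimetres aside while the robot is not near it.
Once in a run the grip may slacken for a moment while it holds something.
It also fails if it takes over 210 s, if anything falls off the work surface, if the arm or the gripper's body presses on something with over 40 N, if the wrist force passes 120 N, or if a joint passes its speed limit or range.

## Working session

There is one attempt and no reset: what is moved stays moved. The work goes in short steps, Python scripts to look and compute and a shell command to move; the robot and the scene stay as the last step left them, time stands still between calls to the robot, and variables do not carry over. Pictures are saved under pics/ and viewed, about 12 in all and at most 16, crops included, and the job is handed in when it is done.

```bash
ls; mkdir -p pics
cat > h.py <<'E'
import numpy as np,cv2
from rig import arm
def pose():
    o=arm.get_obs(); return np.array(o["tool_pos"]),np.array(o["tool_rot"]).reshape(3,3),o
def snap(n):
    p,R,o=pose(); c=arm.capture(n)
    K=np.array(c["intrinsics"])
    if n=="wrist":
        T=np.eye(4);T[:3,:3]=R;T[:3,3]=p;W=T@np.array(c["T_tool_cam"])
    else:
        E=np.eye(4);E[:3,:3]=cv2.Rodrigues(np.array(c["rvec"],float))[0];E[:3,3]=np.ravel(c["tvec"]);W=np.linalg.inv(E)
    c["W"]=W;c["K"]=K;return c
def ray(c,uv,z):
    d=c["W"][:3,:3]@np.linalg.inv(c["K"])@np.array([uv[0],uv[1],1.]);o=c["W"][:3,3]
    return o+d*(z-o[2])/d[2]
def cloud(c):
    v,u=np.mgrid[:384,:512];Z=c["range_z"]
    P=np.stack([u,v,np.ones_like(u)],-1)@np.linalg.inv(c["K"]).T*Z[...,None]
    return P@c["W"][:3,:3].T+c["W"][:3,3]
def save(c,f,s=1.5,box=None):
    im=c["image"][...,::-1]
    if box: im=im[box[1]:box[3],box[0]:box[2]]
    cv2.imwrite("pics/"+f,cv2.resize(im,None,fx=s,fy=s))
def px(c,P):
    q=np.linalg.inv(c["W"])@np.append(P,1);q=c["K"]@q[:3];return q[:2]/q[2]
E
python3 - <<'E'
from h import *
p,R,o=pose();print(p,R.round(3),o,arm.pinch_z)
hts=dict(pad_left=.05,pad_middle=.05,pad_right=.05,release_top=.064,drawer_front=.023,pen_black_mid=.0085,pen_red_mid=.0085,pen_blue_mid=.0085,tape_a_mid=.012,honey_jar=0,peach_jar=0,wood_peg_a=.005)
for n in ("top","side"):
    c=snap(n);save(c,n+"0.png");print(n,c["W"][:3,3])
    for k,z in hts.items():
        for d in arm.place_of(k,c)[:4]:
            if d["p"]>.2: print(k,round(d["p"],2),np.round(d["centre"]),ray(c,d["centre"],z).round(3))
E
```

```text
pics
[ 0.27825648 -0.55894437  0.22145016] [[-0.001  0.446 -0.895]
 [ 0.002 -0.895 -0.446]
 [-1.    -0.002 -0.   ]] {'t': 0.0, 'joint_positions': array([-1.23511067e+00,  2.21197754e-01,  1.52761994e+00, -2.26466313e-07,
        1.39470214e+00, -1.26117521e-01]), 'dq': array([-5.56484649e-04,  2.96065098e-04,  9.60879944e-05, -1.34813969e-04,
       -1.61564748e-03,  1.12850864e-03]), 'joint_efforts': array([-2.88631136e-04, -4.94620943e+01, -3.87373245e+01,  6.98492280e-02,
        5.71979501e-02, -1.80828101e-04]), 'tool_pos': array([ 0.27825648, -0.55894437,  0.22145016]), 'tool_rot': array([[-6.35057967e-04,  4.45562557e-01, -8.95250582e-01],
       [ 1.81954693e-03, -8.95248765e-01, -4.45562944e-01],
       [-9.99998143e-01, -1.91190874e-03, -2.42187121e-04]]), 'ft_force': array([-0.07328859, -0.73916865,  0.40815446]), 'moment': array([ 0.01447897,  0.01304332, -0.00395746]), 'width': 1.00000284011155} 0.0187
top [0.47798593 0.01684452 1.28175804]
pad_left 0.94 [116. 227.] [0.461 0.444 0.05 ]
pad_middle 0.89 [125. 202.] [0.536 0.416 0.05 ]
release_top 0.5 [149. 195.] [0.558 0.3
[... 329 characters left out ...]
12.] [0.502 0.08  0.   ]
wood_peg_a 0.65 [286. 144.] [ 0.717 -0.089  0.005]
side [0.04308573 1.13404865 0.57406219]
pad_left 0.65 [218. 260.] [0.453 0.438 0.05 ]
pad_middle 0.58 [193. 252.] [0.531 0.435 0.05 ]
pad_middle 0.45 [327. 180.] [ 0.355 -0.257  0.05 ]
pad_right 0.79 [173. 241.] [0.61  0.415 0.05 ]
pad_right 0.7 [308. 185.] [ 0.404 -0.168  0.05 ]
release_top 0.55 [208. 232.] [0.54  0.347 0.064]
release_top 0.32 [263. 211.] [0.457 0.151 0.064]
pen_red_mid 0.48 [260. 215.] [0.497 0.075 0.008]
pen_blue_mid 0.43 [279. 218.] [0.43  0.071 0.008]
honey_jar 0.81 [327. 181.] [ 0.38  -0.375  0.   ]
peach_jar 0.69 [234. 183.] [ 0.727 -0.169  0.   ]
peach_jar 0.27 [193. 248.] [0.588 0.352 0.   ]
```

View pics/top0.png

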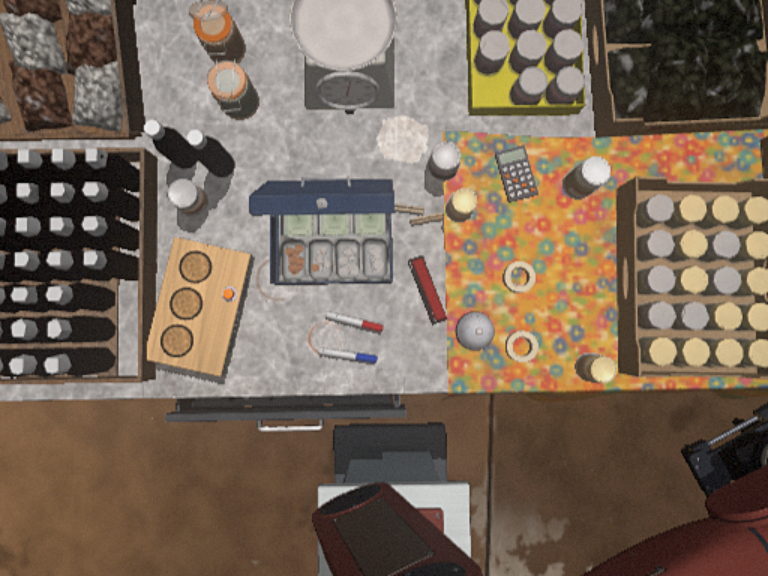

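View pics/side0.png

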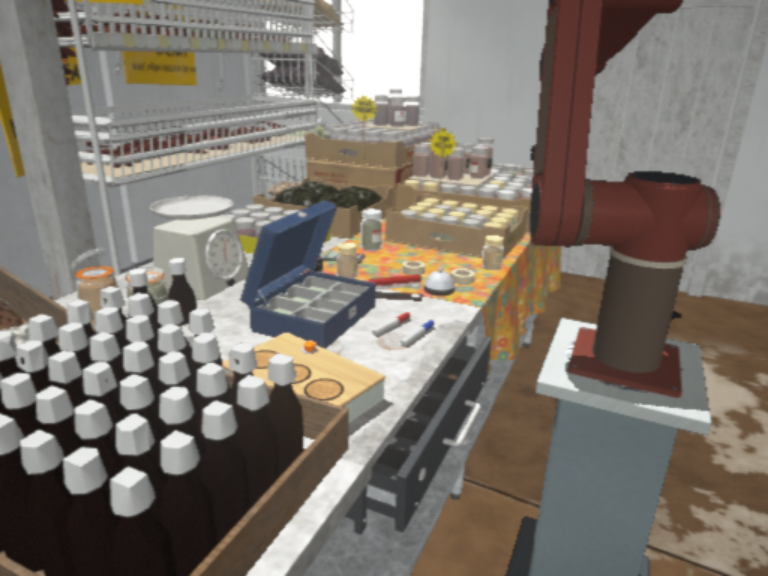

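```bash
cat >> h.py <<'E'
def down(yaw):  # tool down, jaw (y) axis at world angle yaw (deg)
    a=np.radians(yaw);y=np.array([np.cos(a),np.sin(a),0]);x=np.array([0,0,-1.]);return np.stack([x,y,np.cross(x,y)],1)
def go(P,yaw):
    from scipy.spatial.transform import Rotation as Ro
    p,R,o=pose()
    best=min((Ro.from_matrix(R.T@down(yaw+k)).as_rotvec(degrees=True) for k in (0,180)),key=lambda v:np.abs(v).max()) 
    d=R.T@(np.array(P)-p)
    print("at",p.round(4),"yaw",np.degrees(np.arctan2(R[1,1],R[0,1])).round(1),"| tool offset",d.round(4),"turn",best.round(1))
E
python3 - <<'E'
from h import *
c=snap("top");save(c,"top1.png",4,(80,110,280,260));P=cloud(c)
w=snap("wrist");print(np.round(w["T_tool_cam"],3),w["K"][0])
# organiser top by depth
m=(abs(P[...,2]-.05)<.008)&(P[...,1]>.25)&(P[...,1]<.56)&(P[...,0]>.35)&(P[...,0]<.72)
m=cv2.morphologyEx(m.astype(np.uint8),cv2.MORPH_OPEN,np.ones((5,5)))
n,l,s,_=cv2.connectedComponentsWithStats(m);k=1+s[1:,4].argmax()
print(cv2.minAreaRect(P[l==k][:,:2].astype(np.float32)),P[l==k][:,2].mean())
for k,z in dict(tape_a_mid=.024,pen_red_mid=.015,pen_blue_mid=.015,pen_black_mid=.015,release_top=.064).items():
    for d in arm.masks_of(k,c)[:4]:
        q=P[d["region"]];print(k,round(d["p"],2),np.round(d["centre"]),ray(c,d["centre"],z).round(3),d["region"].sum(),q[:,2].mean().round(3))
go((.42,.2,.35),-90)
E
```

```text
[[-0.001 -0.258  0.966 -0.162]
 [ 1.    -0.     0.001 -0.003]
 [-0.     0.966  0.258 -0.069]
 [ 0.     0.     0.     1.   ]] [314.92271597   0.         258.02732297]
((0.5332327485084534, 0.4001413881778717), (0.16884051263332367, 0.260458379983902), 76.31550598144531) 0.05054611527358559
pen_blue_mid 0.52 [231. 237.] [0.423 0.094 0.015] 220 0.02
pen_black_mid 0.69 [397. 243.] [ 0.395 -0.431  0.015] 447 0.078
at [ 0.2785 -0.5595  0.2225] yaw -63.5 | tool offset [-0.1275 -0.6169 -0.4651] turn [26.5  0.   0. ]
```

View pics/top1.png

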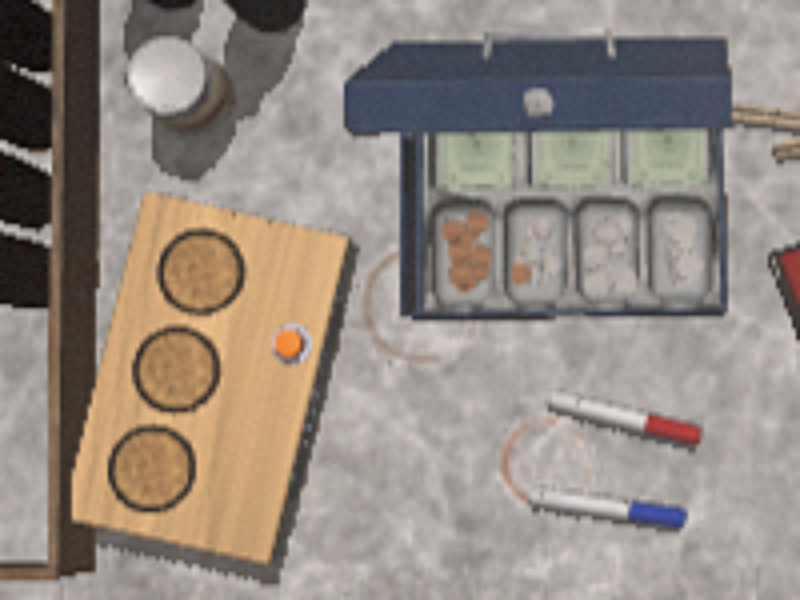

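```bash
python3 -m inch '[{"offset":[-0.015,0,0],"turn":[-10,0,0]},{"offset":[-0.015,0,0],"turn":[-10,0,0]},{"offset":[-0.015,0,0],"turn":[-10,0,0]},{"offset":[-0.015,0,0],"turn":[-10,0,0]},{"offset":[-0.015,0,0],"turn":[-10,0,0]}]' 1
python3 -m inch '[{"offset":[0,0.001,-0.06],"turn":[0,0,0]},{"offset":[0,0.001,-0.06],"turn":[0,0,0]},{"offset":[0,0.001,-0.06],"turn":[0,0,0]},{"offset":[0,0.001,-0.06],"turn":[0,0,0]},{"offset":[0,0.001,-0.06],"turn":[0,0,0]}]'
python3 -m inch '[{"offset":[0,0.001,-0.06],"turn":[0,0,0]},{"offset":[0,0.001,-0.06],"turn":[0,0,0]},{"offset":[0,0.001,-0.06],"turn":[0,0,0]},{"offset":[0,0.001,-0.06],"turn":[0,0,0]},{"offset":[0,0.001,-0.06],"turn":[0,0,0]}]'
python3 -m inch '[{"offset":[0,0.001,-0.06],"turn":[0,0,0]},{"offset":[0,0.001,-0.06],"turn":[0,0,0]},{"offset":[0,0.001,-0.06],"turn":[0,0,0]},{"offset":[0,0,0],"turn":[0,0,0]},{"offset":[0,0,0],"turn":[0,0,0]}]'
cat > look.py <<'E'
from h import *
import sys
H=dict(pad_left=.05,pad_middle=.05,pad_right=.05,release_top=.064,drawer_front=.023,pen_red_mid=.0085,pen_blue_mid=.0085,tape_a_mid=.012,groove_left=.012,groove_middle=.012,groove_right=.012)
def look(f,names,s=1.5):
    c=snap("wrist");save(c,f,s)
    for k in names:
        for d in arm.place_of(k,c)[:3]:
            if d["p"]>.25: print(k,round(d["p"],2),np.round(d["centre"]),ray(c,d["centre"],H[k]).round(4))
    return c
E
python3 - <<'E'
from look import *
c=look("w1.png",["pad_left","pad_middle","pad_right","release_top","pen_red_mid","pen_blue_mid","drawer_front"])
go((.55,.34,.1),-14)
E
```

```text
t: 2.28
tool_pos: [0.2785, -0.5595, 0.298]
tool_rot: [[-0.0, 0.974, -0.229], [-0.0, -0.229, -0.974], [-1.0, -0.0, 0.0]]
ft_force: [-0.2, 0.3, 0.1]
width: 1.0
t: 2.9
tool_pos: [0.3537, -0.2672, 0.2977]
tool_rot: [[0.001, 0.972, -0.235], [-0.0, -0.235, -0.972], [-1.0, 0.001, 0.0]]
ft_force: [0.9, 0.2, -0.2]
width: 0.999
t: 3.52
tool_pos: [0.4289, 0.0234, 0.298]
tool_rot: [[0.002, 0.972, -0.234], [-0.0, -0.234, -0.972], [-1.0, 0.002, -0.0]]
ft_force: [0.1, -1.6, 0.2]
width: 1.001
t: 4.15
tool_pos: [0.4735, 0.1956, 0.2973]
tool_rot: [[-0.001, 0.972, -0.233], [-0.001, -0.233, -0.972], [-1.0, -0.0, 0.001]]
ft_force: [-0.4, 0.3, -0.1]
width: 0.997
release_top 0.53 [304.  37.] [0.5563 0.3278 0.064 ]
pen_red_mid 0.56 [289. 228.] [0.4917 0.0783 0.0085]
pen_blue_mid 0.76 [242. 229.] [0.4209 0.0949 0.0085]
drawer_front 0.57 [264.  62.] [0.5085 0.3173 0.023 ]
at [0.4739 0.195  0.2978] yaw -13.6 | tool offset [ 0.1979  0.0398 -0.1588] turn [ 0.4 -0.  -0. ]
```

View pics/w1.png

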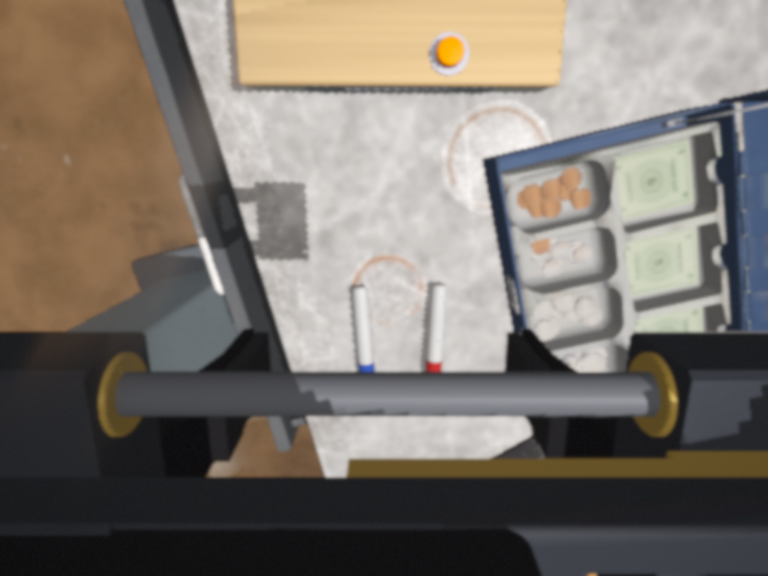

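Run:
```python
from h import *
w=snap("wrist");h=cv2.cvtColor(w["image"],cv2.COLOR_RGB2HSV).astype(int)
m=(h[...,0]<20)&(h[...,1]>200)&(h[...,2]>180);m[60:]=0
v,u=np.nonzero(m);print(m.sum(),u.mean(),v.mean(),ray(w,(u.mean(),v.mean()),.064))
# front top edge line of organiser: v~ 85/1.5
for a in ((242,83),(555,87)): print("edge",ray(w,(a[0]/1.5,a[1]/1.5),.05))
c=snap("top")
for n,a,b in (("red",(550,400),(700,435)),("blue",(532,498),(685,520))):
    A,B=[ray(c,(80+q[0]/4,110+q[1]/4),.0085) for q in (a,b)]
    d=B-A;print(n,A.round(3),B.round(3),((A+B)/2).round(4),np.hypot(*d[:2]),np.degrees(np.arctan2(d[1],d[0])))
for n,a in (("red",(437,285)),("blue",(358,285))): print(n,"tail end wrist",ray(w,(a[0]/1.5,a[1]/1.5),.0085))
for n,a in (("red",(434,367)),("blue",(366,367))): print(n,"joint wrist",ray(w,(a[0]/1.5,a[1]/1.5),.0085))
for q in ((290,343),): print("btn top",ray(c,(80+q[0]/4,110+q[1]/4),.064))
```

```text
24 293.9166666666667 36.375 [0.54660259 0.33058105 0.064     ]
edge [0.38879453 0.35002506 0.05      ]
edge [0.63320377 0.28780603 0.05      ]
red [0.509 0.135 0.008] [0.479 0.016 0.008] [0.4937 0.0758 0.0085] 0.12303674169910894 -104.11666619853017
blue [0.431 0.151 0.008] [0.412 0.029 0.008] [0.4213 0.0899 0.0085] 0.12289963125060605 -99.16591126634874
red tail end wrist [0.50804145 0.13667497 0.0085    ]
blue tail end wrist [0.43219043 0.15504656 0.0085    ]
red joint wrist [0.48667387 0.05138156 0.0085    ]
blue joint wrist [0.41820322 0.06797368 0.0085    ]
btn top [0.55439966 0.32867102 0.064     ]
```

```bash
python3 -m inch '[{"offset":[0.041,0.009,-0.0302],"turn":[0,0,0]},{"offset":[0.041,0.009,-0.0302],"turn":[0,0,0]},{"offset":[0.041,0.009,-0.0302],"turn":[0,0,0]},{"offset":[0.041,0.009,-0.0302],"turn":[0,0,0]},{"offset":[0.041,0.009,-0.0302],"turn":[0,0,0]}]' -1
python3 -m inch '[{"offset":[0,0,0],"turn":[0,0,0]},{"offset":[0.01,0,0],"turn":[0,0,0]},{"offset":[0.008,0,0],"turn":[0,0,0]},{"offset":[0.004,0,0],"turn":[0,0,0]}]'
python3 - <<'E'
from look import *
go((.553,.331,.0535),-14.3);c=snap("wrist");save(c,"w2.png",1)
E
```

```text
t: 5.28
tool_pos: [0.5534, 0.3328, 0.0912]
tool_rot: [[0.0, 0.972, -0.234], [0.0, -0.234, -0.972], [-1.0, 0.0, -0.0]]
ft_force: [0.5, -0.3, 0.4]
width: 0.518
t: 5.78
tool_pos: [0.5533, 0.3317, 0.0716]
tool_rot: [[0.002, 0.972, -0.235], [0.001, -0.235, -0.972], [-1.0, 0.001, -0.001]]
ft_force: [-0.7, -0.6, -0.0]
width: 0.064
at [0.5533 0.3317 0.0716] yaw -13.6 | tool offset [ 0.0181 -0.0002  0.0007] turn [ 0.7 -0.1 -0.1]
```

View pics/w2.png

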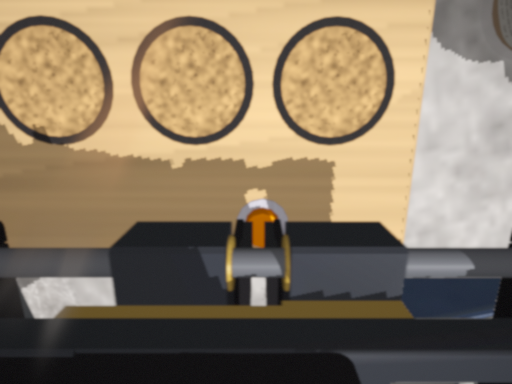

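```bash
python3 - <<'E'
from h import *
w=snap("wrist")
for n,q in (("L",(48,80)),("M",(192,80)),("R",(334,80)),): print(n,ray(w,q,.05))
print("ring",ray(w,(262,221),.055), px(w,np.array([.5533,.3317,.064])),px(w,np.array([.5544,.3287,.064])))
E
python3 -m inch '[{"offset":[0.006,0,0],"turn":[0,0,0]},{"offset":[0.004,0,0],"turn":[0,0,0]},{"offset":[0.004,0,0],"turn":[0,0,0]},{"offset":[0,0,0],"turn":[0,0,0]}]'
python3 -m inch '[{"offset":[0.003,0,0],"turn":[0,0,0]},{"offset":[0.001,0,0],"turn":[0,0,0]},{"offset":[0,0,0],"turn":[0,0,0]}]'
```

```text
L [0.45853553 0.44212247 0.05      ]
M [0.53529659 0.42360494 0.05      ]
R [0.61104936 0.40533064 0.05      ]
ring [0.55397212 0.33643035 0.055     ] [262.97002938 234.28239269] [266.01959872 238.55945297]
t: 6.38
tool_pos: [0.5532, 0.332, 0.0567]
tool_rot: [[0.001, 0.972, -0.234], [0.0, -0.234, -0.972], [-1.0, 0.0, -0.0]]
ft_force: [0.3, -0.7, 4.3]
width: 0.005
t: 6.75
tool_pos: [0.5532, 0.3321, 0.0543]
tool_rot: [[0.001, 0.972, -0.234], [0.0, -0.234, -0.972], [-1.0, 0.001, -0.0]]
ft_force: [-3.7, -2.8, 13.0]
width: 0.008
```

```bash
python3 -m inch '[{"offset":[-0.05,0,0],"turn":[0,0,0]},{"offset":[-0.05,-0.005,0.02],"turn":[0,0,0]},{"offset":[-0.04,-0.01,0.03],"turn":[0,0,0]},{"offset":[-0.04,-0.01,0.03],"turn":[0,0,0]},{"offset":[-0.04,-0.01,0.03],"turn":[0,0,0]}]' 1
python3 -m inch '[{"offset":[0,0,0],"turn":[0,0,0]},{"offset":[0,0,0],"turn":[0,0,0]}]'
python3 - <<'E'
from look import *
c=look("w3.png",["groove_left","groove_middle","groove_right","pen_red_mid","pen_blue_mid","drawer_front"])
p,R,o=pose();print(p)
E
```

```text
t: 7.38
tool_pos: [0.4919, 0.2325, 0.273]
tool_rot: [[-0.001, 0.972, -0.234], [-0.0, -0.234, -0.972], [-1.0, -0.001, 0.0]]
ft_force: [1.0, -0.9, 1.2]
width: 0.487
t: 7.62
tool_pos: [0.4927, 0.2333, 0.2716]
tool_rot: [[-0.001, 0.972, -0.234], [0.0, -0.234, -0.972], [-1.0, -0.001, 0.0]]
ft_force: [-0.4, 0.8, 0.5]
width: 0.716
groove_left 0.67 [221. 145.] [0.4469 0.2661 0.012 ]
groove_middle 0.61 [259. 145.] [0.4967 0.2541 0.012 ]
groove_right 0.93 [293. 142.] [0.5412 0.2469 0.012 ]
drawer_front 0.61 [253. 202.] [0.4708 0.1829 0.023 ]
drawer_front 0.38 [222. 143.] [0.4511 0.2695 0.023 ]
[0.49279745 0.23345907 0.27145217]
```

View pics/w3.png

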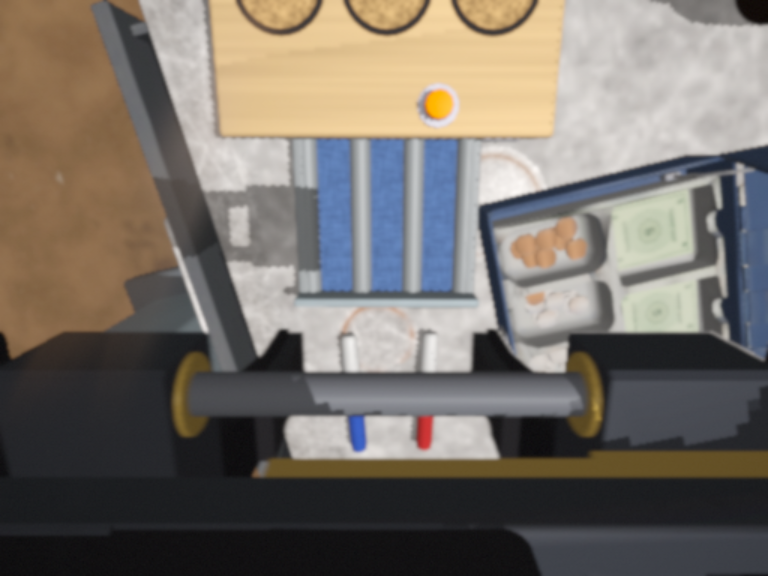

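Run:
```python
from h import *
w=snap("wrist");P=cloud(w)
for n,a,b in (("blue",(348,335),(359,450)),("red",(430,334),(425,448))):
    A,B=[ray(w,(q[0]/1.5,q[1]/1.5),.0085) for q in (a,b)];d=B-A
    print(n,A.round(4),B.round(4),((A+B)/2).round(4),np.hypot(*d[:2]),np.degrees(np.arctan2(d[1],d[0])))
f=np.array([.246,.969]);l=np.array([-.969,.246]);g=np.array([.495,.257])
q=P.reshape(-1,3);xy=q[:,:2]-g;a=xy@f;b=xy@l
for t in range(-84,86,4):
    s=q[(abs(a)<.04)&(abs(b-t/1000)<.002)];print(t,s[:,2].mean().round(4),end=" ")
print()
for t in range(-84,80,6):
    s=q[(abs(b)<.008)&(abs(a-t/1000)<.003)];print(t,(s[:,2].mean() if len(s) else 0).__round__(4),end=" ")
go((.493,.077,.06),-14);go((.421,.091,.06),-10)
```

```text
blue [0.4322 0.1539 0.0085] [0.4111 0.0295 0.0085] [0.4216 0.0917 0.0085] 0.12611854159480296 -99.60182204986874
red [0.5087 0.1366 0.0085] [0.4775 0.016  0.0085] [0.4931 0.0763 0.0085] 0.12449652429168295 -104.51482646284056
-84 0.0277 -80 0.0319 -76 0.0334 -72 0.119 -68 0.1873 -64 0.25 -60 0.3195 -56 0.3279 -52 0.3323 -48 0.3445 -44 0.332 -40 0.3436 -36 0.344 -32 0.3451 -28 0.3448 -24 0.3439 -20 0.3384 -16 0.3445 -12 0.347 -8 0.347 -4 0.3474 0 0.3473 4 0.3477 8 0.3457 12 0.3446 16 0.3396 20 0.3368 24 0.3449 28 0.3478 32 0.3463 36 0.3427 40 0.3332 44 0.3392 48 0.342 52 0.3313 56 0.3255 60 0.3192 64 0.2543 68 0.1814 72 0.1197 76 0.022 80 0.0289 84 -0.0009 
-84 0 -78 0.0391 -72 0.0325 -66 0.012 -60 0.012 -54 0.012 -48 0.0121 -42 0.0119 -36 0.0121 -30 0.0119 -24 0.0118 -18 0.0119 -12 0.012 -6 0.012 0 0.3614 6 0.3762 12 0.3323 18 0.0119 24 0.0119 30 0.0117 36 0.0119 42 0.012 48 0.4023 54 0.0118 60 0.0119 66 0.0394 72 0.0495 78 0.0495 at [0.4929 0.2335 0.2717] yaw -13.5 | tool offset [0.2118 0.037  0.152 ] turn [0.5 0.  0.1]
at [0.4929 0.2335 0.2717] yaw -13.5 | tool offset [ 0.2119 -0.0363  0.1552] turn [-3.5  0.   0.1]
```

```bash
python3 -m inch '[{"offset":[0.0424,0.0074,0.0304],"turn":[0.5,0,0]},{"offset":[0.0424,0.0074,0.0304],"turn":[0,0,0]},{"offset":[0.0424,0.0074,0.0304],"turn":[0,0,0]},{"offset":[0.0424,0.0074,0.0304],"turn":[0,0,0]},{"offset":[0.0424,0.0074,0.0304],"turn":[0,0,0]}]' 0.38 25
python3 -m inch '[{"offset":[0,0,0],"turn":[0,0,0]},{"offset":[0,0,0],"turn":[0,0,0]}]'
python3 - <<'E'
from h import *
go((.493,.0765,.004),-14.3);c=snap("wrist");save(c,"w4.png",1)
E
```

```text
t: 8.65
tool_pos: [0.4924, 0.076, 0.0594]
tool_rot: [[0.001, 0.97, -0.242], [0.0, -0.242, -0.97], [-1.0, 0.001, -0.0]]
ft_force: [1.1, -0.5, -0.1]
width: 0.697
t: 8.9
tool_pos: [0.4932, 0.0773, 0.0615]
tool_rot: [[0.001, 0.97, -0.243], [0.0, -0.243, -0.97], [-1.0, 0.001, -0.001]]
ft_force: [-1.3, 0.2, 0.4]
width: 0.688
at [0.4932 0.0773 0.0615] yaw -14.1 | tool offset [ 0.0575 -0.0001  0.0009] turn [ 0.2 -0.  -0.1]
```

View pics/w4.png

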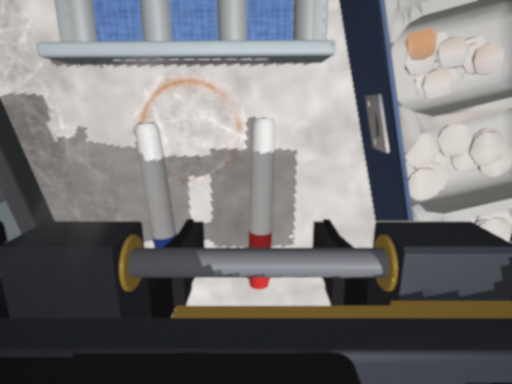

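```bash
python3 -m inch '[{"offset":[0.03,0,0],"turn":[0,0,0]},{"offset":[0.02,0,0],"turn":[0,0,0]},{"offset":[0.007,0,0],"turn":[0,0,0]},{"offset":[0,0,0],"turn":[0,0,0]}]'
python3 -m inch '[{"offset":[0,0,0],"turn":[0,0,0]},{"offset":[0,0,0],"turn":[0,0,0]},{"offset":[0,0,0],"turn":[0,0,0]},{"offset":[0,0,0],"turn":[0,0,0]}]' -1 25
python3 -m inch '[{"offset":[-0.03,0,0],"turn":[0,0,0]},{"offset":[-0.05,0,0],"turn":[0,0,0]},{"offset":[0,0,0],"turn":[0,0,0]}]'
python3 - <<'E'
from h import *
go((.4935,.253,.05),-14.3);c=snap("wrist");save(c,"w5.png",1)
E
```

```text
t: 9.45
tool_pos: [0.4931, 0.0775, 0.0044]
tool_rot: [[0.001, 0.97, -0.242], [0.0, -0.242, -0.97], [-1.0, 0.001, -0.0]]
ft_force: [0.5, 0.2, -0.2]
width: 0.687
t: 9.95
tool_pos: [0.4925, 0.0768, 0.0037]
tool_rot: [[0.0, 0.97, -0.243], [-0.0, -0.243, -0.97], [-1.0, 0.0, -0.0]]
ft_force: [1.0, 0.1, -0.6]
width: 0.321
t: 10.32
tool_pos: [0.496, 0.0768, 0.0879]
tool_rot: [[0.009, 0.97, -0.243], [0.0, -0.243, -0.97], [-1.0, 0.008, -0.002]]
ft_force: [0.1, -0.3, -1.0]
width: 0.027
at [0.496  0.0768 0.0879] yaw -14.0 | tool offset [ 0.0379 -0.0455 -0.1702] turn [ 0.3 -0.1 -0.5]
```

View pics/w5.png

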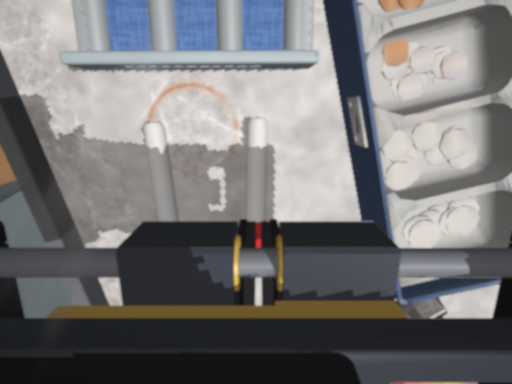

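```bash
python3 -m inch '[{"offset":[0,-0.003,0],"turn":[0,0,0]},{"offset":[0,0,0],"turn":[0,0,0]},{"offset":[0,0,0],"turn":[0,0,0]},{"offset":[0,0,0],"turn":[0,0,0]},{"offset":[0,0,0],"turn":[0,0,0]}]' 0.1
python3 -m inch '[{"offset":[0.035,0,0],"turn":[0,0,0]},{"offset":[0.025,0,0],"turn":[0,0,0]},{"offset":[0.015,0,0],"turn":[0,0,0]},{"offset":[0.008,0,0],"turn":[0,0,0]},{"offset":[0,0,0],"turn":[0,0,0]}]'
python3 -m inch '[{"offset":[0,0,0],"turn":[0,0,0]},{"offset":[0,0,0],"turn":[0,0,0]},{"offset":[0,0,0],"turn":[0,0,0]},{"offset":[0,0,0],"turn":[0,0,0]},{"offset":[0,0,0],"turn":[0,0,0]}]' -1 25
python3 -m inch '[{"offset":[0,0,0],"turn":[0,0,0]},{"offset":[0,0,0],"turn":[0,0,0]},{"offset":[0,0,0],"turn":[0,0,0]}]'
```

```text
t: 11.0
tool_pos: [0.4894, 0.0775, 0.0834]
tool_rot: [[-0.0, 0.97, -0.243], [0.0, -0.243, -0.97], [-1.0, -0.0, 0.0]]
ft_force: [-0.2, 0.6, -0.1]
width: 0.493
t: 11.62
tool_pos: [0.4901, 0.0776, 0.0011]
tool_rot: [[0.001, 0.97, -0.243], [0.0, -0.243, -0.97], [-1.0, 0.001, -0.0]]
ft_force: [0.3, 0.1, 0.3]
width: 0.553
t: 12.25
tool_pos: [0.4896, 0.0776, 0.0007]
tool_rot: [[0.0, 0.97, -0.243], [0.0, -0.243, -0.97], [-1.0, 0.0, -0.0]]
ft_force: [0.7, -0.2, 0.3]
width: 0.191
t: 12.62
tool_pos: [0.4897, 0.0775, 0.0007]
tool_rot: [[0.0, 0.97, -0.243], [0.0, -0.243, -0.97], [-1.0, 0.0, -0.0]]
ft_force: [0.2, -0.8, 1.1]
width: 0.193
```

```bash
python3 -m inch '[{"offset":[0,0,0],"turn":[0,0,0]},{"offset":[0,0,0],"turn":[0,0,0]},{"offset":[-0.005,0,0],"turn":[0,0,0]},{"offset":[0,0,0],"turn":[0,0,0]}]' -0.45
python3 -m inch '[{"offset":[0,0,0],"turn":[0,0,0]},{"offset":[0,0,0],"turn":[0,0,0]},{"offset":[0,0,0],"turn":[0,0,0]},{"offset":[0,0,0],"turn":[0,0,0]},{"offset":[0,0,0],"turn":[0,0,0]}]' -1 25
python3 -m inch '[{"offset":[-0.03,0,0],"turn":[0,0,0]},{"offset":[-0.05,0,0],"turn":[0,0,0]},{"offset":[0,0,0],"turn":[0,0,0]},{"offset":[0,0,0],"turn":[0,0,0]}]'
python3 - <<'E'
from h import *
go((.4935,.253,.05),-14.3);c=snap("wrist");save(c,"w6.png",1)
E
```

```text
t: 13.12
tool_pos: [0.4899, 0.0776, 0.006]
tool_rot: [[0.001, 0.97, -0.243], [-0.0, -0.243, -0.97], [-1.0, 0.001, -0.0]]
ft_force: [0.3, -0.0, -0.2]
width: 0.273
t: 13.75
tool_pos: [0.4895, 0.0775, 0.0055]
tool_rot: [[0.0, 0.97, -0.243], [-0.0, -0.243, -0.97], [-1.0, 0.0, 0.0]]
ft_force: [0.1, 0.4, -0.5]
width: 0.189
t: 14.25
tool_pos: [0.489, 0.0776, 0.0851]
tool_rot: [[-0.0, 0.97, -0.243], [0.0, -0.243, -0.97], [-1.0, -0.0, 0.0]]
ft_force: [-0.1, -0.3, -1.1]
width: 0.194
at [0.489  0.0776 0.0851] yaw -14.0 | tool offset [ 0.0351 -0.0382 -0.1713] turn [0.3 0.  0. ]
```

View pics/w6.png

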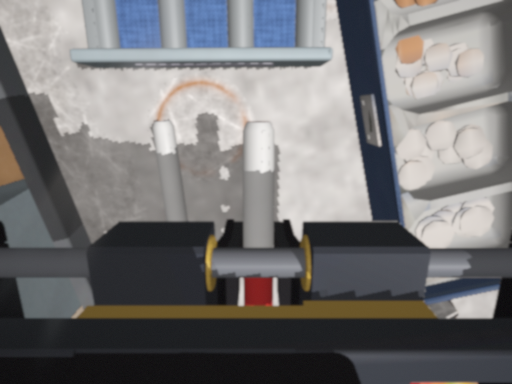

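```bash
python3 -m inch '[{"offset":[0,-0.0096,-0.0428],"turn":[0.3,0,0]},{"offset":[0,-0.0096,-0.0428],"turn":[0,0,0]},{"offset":[0,-0.0095,-0.0428],"turn":[0,0,0]},{"offset":[0.01,-0.0095,-0.0428],"turn":[0,0,0]},{"offset":[0.015,0,0],"turn":[0,0,0]}]'
python3 -m inch '[{"offset":[0,0,0],"turn":[0,0,0]},{"offset":[0,0,0],"turn":[0,0,0]}]'
python3 - <<'E'
from h import *
go((.4935,.253,.0205),-14.3);c=snap("wrist");save(c,"w7.png",1)
E
```

```text
t: 14.92
tool_pos: [0.4936, 0.2551, 0.0588]
tool_rot: [[-0.001, 0.97, -0.244], [0.0, -0.244, -0.97], [-1.0, -0.001, 0.0]]
ft_force: [-0.2, 0.8, -0.3]
width: 0.191
t: 15.18
tool_pos: [0.4941, 0.2517, 0.0598]
tool_rot: [[-0.002, 0.969, -0.249], [-0.001, -0.249, -0.969], [-1.0, -0.001, 0.001]]
ft_force: [0.5, -0.5, -0.1]
width: 0.191
at [0.4941 0.2517 0.0598] yaw -14.4 | tool offset [ 0.0393 -0.0009 -0.0012] turn [-0.1  0.1  0.1]
```

View pics/w7.png

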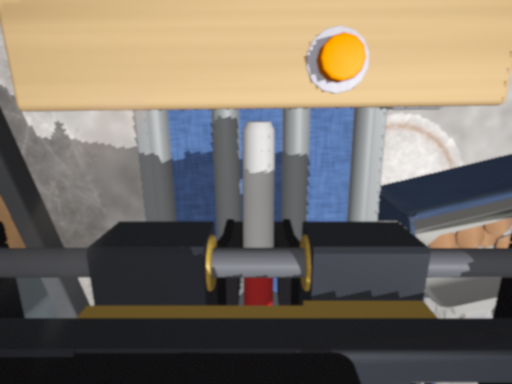

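```bash
python3 -m inch '[{"offset":[0.02,0,-0.001],"turn":[0,0,0]},{"offset":[0.012,0,0],"turn":[0,0,0]},{"offset":[0.005,0,0],"turn":[0,0,0]},{"offset":[0.002,0,0],"turn":[0,0,0]},{"offset":[0,0,0],"turn":[0,0,0]}]'
python3 -m inch '[{"offset":[0,0,0],"turn":[0,0,0]},{"offset":[0,0,0],"turn":[0,0,0]},{"offset":[0,0,0],"turn":[0,0,0]},{"offset":[0,0,0],"turn":[0,0,0]}]' -0.4
```

```text
t: 15.85
tool_pos: [0.495, 0.2539, 0.0216]
tool_rot: [[0.0, 0.969, -0.248], [0.0, -0.248, -0.969], [-1.0, 0.0, -0.0]]
ft_force: [-0.1, 0.0, -0.0]
width: 0.195
t: 16.35
tool_pos: [0.4949, 0.2539, 0.0217]
tool_rot: [[0.0, 0.969, -0.248], [0.0, -0.248, -0.969], [-1.0, 0.0, -0.0]]
ft_force: [0.8, 0.7, -0.2]
width: 0.301
```

Lift, go above the blue pen, opened to about 50 mm.

```bash
python3 -m inch '[{"offset":[-0.03,0,0],"turn":[0,0,0]},{"offset":[-0.035,0,0],"turn":[0,0,0]},{"offset":[0,-0.0075,0.044],"turn":[-4,0,0]},{"offset":[0,-0.0075,0.044],"turn":[0,0,0]},{"offset":[0,-0.0075,0.044],"turn":[0,0,0]}]' 0.1
python3 -m inch '[{"offset":[0.02,-0.0075,0.044],"turn":[0,0,0]},{"offset":[0.02,0,0],"turn":[0,0,0]},{"offset":[0,0,0],"turn":[0,0,0]}]'
python3 - <<'E'
from look import *
c=snap("wrist");save(c,"w8.png",1)
for k,z in (("pen_red_mid",.0205),("pen_blue_mid",.0085)):
    for d in arm.masks_of(k,c)[:2]: print(k,d["p"],np.round(d["centre"]),ray(c,d["centre"],z).round(4))
go((.4215,.0915,.0045),-9.5)
E
```

```text
t: 16.98
tool_pos: [0.4456, 0.1282, 0.0867]
tool_rot: [[0.001, 0.984, -0.179], [-0.0, -0.179, -0.984], [-1.0, 0.001, -0.0]]
ft_force: [-0.4, -0.3, 0.5]
width: 0.546
t: 17.35
tool_pos: [0.4294, 0.0868, 0.0454]
tool_rot: [[-0.003, 0.984, -0.181], [0.0, -0.181, -0.984], [-1.0, -0.003, 0.001]]
ft_force: [-0.5, 0.6, 0.0]
width: 0.556
pen_red_mid 0.6 [315.  12.] [0.4783 0.2    0.0205]
pen_blue_mid 0.72 [250. 185.] [0.426  0.1102 0.0085]
at [0.4316 0.0876 0.0473] yaw -10.3 | tool offset [ 0.0428 -0.0107 -0.002 ] turn [-0.8 -0.  -0.1]
```

View pics/w8.png

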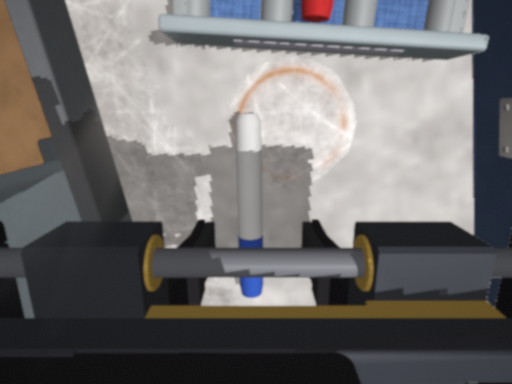

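```bash
python3 -m inch '[{"offset":[0.02,-0.007,-0.002],"turn":[0,0,0]},{"offset":[0.015,0,0],"turn":[0,0,0]},{"offset":[0.007,0,0],"turn":[0,0,0]},{"offset":[0,0,0],"turn":[0,0,0]}]'
python3 -m inch '[{"offset":[0,0,0],"turn":[0,0,0]},{"offset":[0,0,0],"turn":[0,0,0]},{"offset":[0,0,0],"turn":[0,0,0]},{"offset":[0,0,0],"turn":[0,0,0]},{"offset":[0,0,0],"turn":[0,0,0]}]' -1 25
python3 -m inch '[{"offset":[0,0,0],"turn":[0,0,0]},{"offset":[0,0,0],"turn":[0,0,0]},{"offset":[0,0,0],"turn":[0,0,0]},{"offset":[-0.03,0,0],"turn":[0,0,0]},{"offset":[-0.05,0,0],"turn":[-3.3,0,0]}]'
python3 -m inch '[{"offset":[0,0,0],"turn":[0,0,0]},{"offset":[0,0,0],"turn":[0,0,0]}]'
python3 - <<'E'
from h import *
go((.4493,.2643,.06),-14.3)
E
```

```text
t: 18.0
tool_pos: [0.4242, 0.0906, 0.0042]
tool_rot: [[-0.001, 0.984, -0.179], [-0.0, -0.179, -0.984], [-1.0, -0.001, 0.0]]
ft_force: [0.2, -0.2, 0.2]
width: 0.547
t: 18.62
tool_pos: [0.4245, 0.0905, 0.0048]
tool_rot: [[0.0, 0.984, -0.18], [-0.0, -0.18, -0.984], [-1.0, 0.0, -0.0]]
ft_force: [0.6, 0.3, 2.2]
width: 0.191
t: 19.25
tool_pos: [0.422, 0.0904, 0.0833]
tool_rot: [[-0.005, 0.993, -0.121], [-0.0, -0.121, -0.993], [-1.0, -0.005, 0.001]]
ft_force: [1.1, -0.1, 0.4]
width: 0.197
t: 19.5
tool_pos: [0.4239, 0.0905, 0.084]
tool_rot: [[-0.0, 0.992, -0.123], [0.0, -0.123, -0.992], [-1.0, -0.0, 0.0]]
ft_force: [-0.2, 0.1, -0.7]
width: 0.194
at [0.4239 0.0905 0.084 ] yaw -7.1 | tool offset [ 0.024   0.0038 -0.1756] turn [7.2 0.  0. ]
```

```bash
python3 -m inch '[{"offset":[0,0,0],"turn":[7.2,0,0]},{"offset":[0,-0.0046,-0.0437],"turn":[0,0,0]},{"offset":[0,-0.0046,-0.0437],"turn":[0,0,0]},{"offset":[0,-0.0046,-0.0437],"turn":[0,0,0]},{"offset":[0,-0.0045,-0.0437],"turn":[0,0,0]}]'
python3 -m inch '[{"offset":[0.02,0,0],"turn":[0,0,0]},{"offset":[0,0,0],"turn":[0,0,0]},{"offset":[0,0,0],"turn":[0,0,0]}]'
python3 - <<'E'
from h import *
go((.4493,.2643,.0205),-14.3);c=snap("wrist");save(c,"w9.png",1)
E
```

```text
t: 20.12
tool_pos: [0.4481, 0.2652, 0.0822]
tool_rot: [[-0.004, 0.969, -0.246], [-0.001, -0.246, -0.969], [-1.0, -0.003, 0.002]]
ft_force: [0.2, 0.2, 0.4]
width: 0.19
t: 20.5
tool_pos: [0.4487, 0.2637, 0.0636]
tool_rot: [[-0.002, 0.969, -0.247], [-0.001, -0.247, -0.969], [-1.0, -0.002, 0.001]]
ft_force: [0.7, -0.3, -0.5]
width: 0.193
at [0.4487 0.2637 0.0636] yaw -14.3 | tool offset [ 0.0431  0.0005 -0.0007] turn [0.  0.1 0.1]
```

View pics/w9.png

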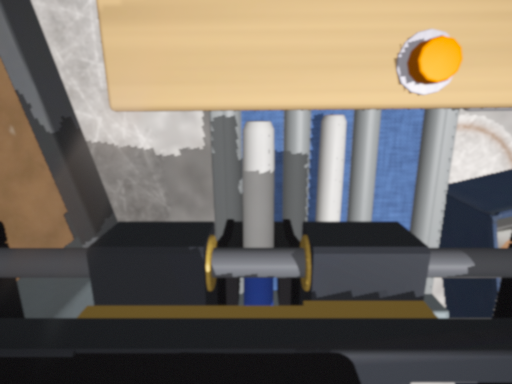

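```bash
python3 -m inch '[{"offset":[0.022,0.001,0.002],"turn":[0,0,0]},{"offset":[0.013,0,0],"turn":[0,0,0]},{"offset":[0.006,0,0],"turn":[0,0,0]},{"offset":[0.002,0,0],"turn":[0,0,0]},{"offset":[0,0,0],"turn":[0,0,0]}]'
python3 -m inch '[{"offset":[0,0,0],"turn":[0,0,0]},{"offset":[0,0,0],"turn":[0,0,0]},{"offset":[0,0,0],"turn":[0,0,0]},{"offset":[0,0,0],"turn":[0,0,0]}]' -0.45
python3 -m inch '[{"offset":[-0.03,0,0],"turn":[0,0,0]},{"offset":[-0.05,0,0],"turn":[0,0,0]},{"offset":[-0.05,0.01,0.04],"turn":[0,0,0]},{"offset":[-0.03,0.01,0.05],"turn":[0,0,0]},{"offset":[0,0,0.05],"turn":[0,0,0]}]' -1
python3 - <<'E'
from h import *
c=snap("top");P=cloud(c);
f=np.array([.246,.969]);l=np.array([-.969,.246]);g=np.array([.4935,.253])
q=P.reshape(-1,3);xy=q[:,:2]-g;a=xy@f;b=xy@l
for L in (0,.046):
  print(L)
  for t in range(-84,80,8):
    s=q[(abs(b-L)<.009)&(abs(a-t/1000)<.004)];print(t,s[:,2].max().round(3) if len(s) else 0,end=" ")
save(c,"top2.png",4,(120,160,280,280))
go((.4,.09,.022),-14.3)
E
```

```text
t: 21.18
tool_pos: [0.4504, 0.2624, 0.0219]
tool_rot: [[0.001, 0.969, -0.246], [0.0, -0.246, -0.969], [-1.0, 0.0, -0.0]]
ft_force: [-0.2, -0.5, 0.4]
width: 0.189
t: 21.68
tool_pos: [0.4501, 0.2623, 0.0216]
tool_rot: [[0.0, 0.969, -0.246], [0.0, -0.246, -0.969], [-1.0, 0.0, -0.0]]
ft_force: [0.3, 0.0, -0.4]
width: 0.276
t: 22.3
tool_pos: [0.4372, 0.122, 0.1833]
tool_rot: [[0.007, 0.969, -0.245], [0.0, -0.245, -0.969], [-1.0, 0.007, -0.002]]
ft_force: [0.6, 0.2, -0.1]
width: 0.004
0
-84 0.559 -76 0.554 -68 0.543 -60 0.03 -52 0.031 -44 0.032 -36 0.032 -28 0.035 -20 0.032 -12 0.033 -4 0.034 4 0.029 12 0.031 20 0.033 28 0.029 36 0.034 44 0.029 52 0.033 60 0.033 68 0.051 76 0.056 0.046
-84 0.575 -76 0 -68 0 -60 0 -52 0 -44 0 -36 0 -28 0 -20 0 -12 0 -4 0 4 0 12 0 20 0 28 0 36 0 44 0.036 52 0.031 60 0.028 68 0.053 76 0.055 at [0.4345 0.1175 0.1811] yaw -14.3 | tool offset [ 0.1592 -0.0271  0.0347] turn [ 0.   0.2 -0.2]
```

View pics/top2.png

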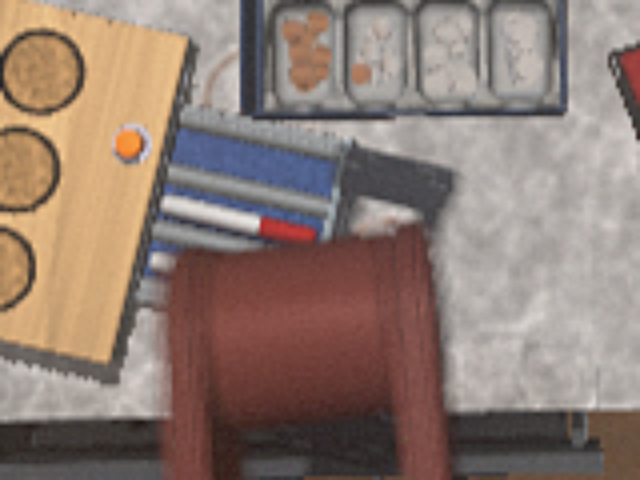

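```bash
python3 -m inch '[{"offset":[0.04,0.006,-0.005],"turn":[0,0,0]},{"offset":[0.04,0.006,-0.005],"turn":[0,0,0]},{"offset":[0.04,0.006,-0.005],"turn":[0,0,0]},{"offset":[0.04,0.006,-0.006],"turn":[0,0,0]},{"offset":[0.006,0,0],"turn":[0,0,0]}]' -1
python3 -m inch '[{"offset":[0,0,-0.01],"turn":[0,0,0]},{"offset":[0,0,-0.01],"turn":[0,0,0]},{"offset":[0,0,-0.01],"turn":[0,0,0]},{"offset":[0,0,-0.012],"turn":[0,0,0]},{"offset":[0,0,-0.014],"turn":[0,0,0]}]'
python3 - <<'E'
from h import *
p,R,o=pose();f=np.array([.246,.969]);x=p[:2]-np.array([.4935,.253]);print(p,x@f,x@np.array([-.969,.246]),o["ft_force"])
E
```

```text
t: 22.98
tool_pos: [0.4608, 0.1373, 0.0109]
tool_rot: [[-0.006, 0.969, -0.246], [-0.001, -0.246, -0.969], [-1.0, -0.006, 0.002]]
ft_force: [-0.8, -0.3, -0.2]
width: 0.009
t: 23.6
tool_pos: [0.4778, 0.1926, 0.0143]
tool_rot: [[0.001, 0.969, -0.246], [-0.0, -0.246, -0.969], [-1.0, 0.001, 0.0]]
ft_force: [-0.0, -2.6, 1.2]
width: 0.005
[0.47782002 0.19255124 0.01433371] -0.06243212209501634 0.00032350858542303597 [-0.03641796 -2.62700831  1.20195342]
```

```bash
python3 -m inch '[{"offset":[0,0,-0.017],"turn":[0,0,0]},{"offset":[0,0,-0.018],"turn":[0,0,0]},{"offset":[0,0,-0.018],"turn":[0,0,0]},{"offset":[0,0,-0.018],"turn":[0,0,0]},{"offset":[0,0,-0.016],"turn":[0,0,0]}]'
python3 -m inch '[{"offset":[0,0,-0.01],"turn":[0,0,0]},{"offset":[0,0,-0.006],"turn":[0,0,0]},{"offset":[0,0,-0.004],"turn":[0,0,0]},{"offset":[0,0,0],"turn":[0,0,0]}]'
python3 -m inch '[{"offset":[0,0,-0.003],"turn":[0,0,0]},{"offset":[0,0,-0.002],"turn":[0,0,0]},{"offset":[0,0,0],"turn":[0,0,0]}]'
python3 - <<'E'
from h import *
p,R,o=pose();f=np.array([.246,.969]);x=p[:2]-np.array([.4935,.253]);print(p,x@f,x@np.array([-.969,.246]),o["ft_force"])
E
```

```text
t: 24.22
tool_pos: [0.4984, 0.2772, 0.0135]
tool_rot: [[-0.001, 0.969, -0.246], [-0.0, -0.246, -0.969], [-1.0, -0.001, 0.001]]
ft_force: [-2.7, -3.7, 3.5]
width: 0.006
t: 24.72
tool_pos: [0.5028, 0.295, 0.0134]
tool_rot: [[-0.002, 0.969, -0.246], [-0.002, -0.246, -0.969], [-1.0, -0.002, 0.002]]
ft_force: [-4.6, -6.2, 5.3]
width: 0.006
t: 25.1
tool_pos: [0.5041, 0.3002, 0.0133]
tool_rot: [[-0.002, 0.969, -0.246], [-0.001, -0.246, -0.969], [-1.0, -0.001, 0.001]]
ft_force: [-3.3, -3.7, 2.8]
width: 0.002
[0.50408003 0.30019906 0.01329794] 0.04833857174069173 0.0013589187853354455 [-3.34082208 -3.66694721  2.82652835]
```

```bash
for i in 1; do :; done
python3 -m inch '[{"offset":[0,0,-0.003],"turn":[0,0,0]},{"offset":[0,0,-0.002],"turn":[0,0,0]},{"offset":[0,0,0],"turn":[0,0,0]}]'
python3 -m inch '[{"offset":[0,0,-0.003],"turn":[0,0,0]},{"offset":[0,0,-0.001],"turn":[0,0,0]},{"offset":[0,0,0],"turn":[0,0,0]}]'
```

```text
t: 25.48
tool_pos: [0.5054, 0.3052, 0.0133]
tool_rot: [[-0.001, 0.969, -0.246], [-0.0, -0.246, -0.969], [-1.0, -0.001, 0.001]]
ft_force: [-4.4, -3.6, 2.1]
width: 0.005
t: 25.85
tool_pos: [0.5064, 0.3085, 0.0134]
tool_rot: [[-0.001, 0.969, -0.246], [-0.001, -0.246, -0.969], [-1.0, -0.001, 0.002]]
ft_force: [-4.2, -5.0, 1.3]
width: 0.005
```

```bash
python3 -m inch '[{"offset":[0,0,-0.002],"turn":[0,0,0]},{"offset":[0,0,-0.001],"turn":[0,0,0]},{"offset":[0,0,0],"turn":[0,0,0]}]'
python3 -m inch '[{"offset":[0,0,-0.002],"turn":[0,0,0]},{"offset":[0,0,-0.001],"turn":[0,0,0]},{"offset":[0,0,0],"turn":[0,0,0]}]'
```

```text
t: 26.22
tool_pos: [0.5064, 0.3086, 0.0133]
tool_rot: [[-0.004, 0.969, -0.246], [-0.006, -0.246, -0.969], [-1.0, -0.002, 0.007]]
ft_force: [-6.7, -18.1, 9.8]
width: 0.005
t: 26.6
tool_pos: [0.5063, 0.3086, 0.0133]
tool_rot: [[-0.007, 0.969, -0.245], [-0.011, -0.245, -0.969], [-1.0, -0.004, 0.013]]
ft_force: [-11.1, -29.4, 17.0]
width: 0.002
```

```bash
python3 -m inch '[{"offset":[0,0,0.01],"turn":[0,0,0]},{"offset":[0,0,0.03],"turn":[0,0,0]},{"offset":[-0.05,0,0.04],"turn":[0,0,0]},{"offset":[-0.06,0,0.0],"turn":[0,0,0]},{"offset":[-0.06,0,0],"turn":[0,0,0]}]'
python3 - <<'E'
from look import *
c=look("w10.png",["drawer_front","release_top","pad_left","pad_middle"],1)
P=cloud(c).reshape(-1,3)
f=np.array([.246,.969]);l=np.array([-.969,.246]);M=np.array([.5355,.4235])
xy=P[:,:2]-M;a=xy@f;b=xy@l
for t in range(-200,-90,5):
    s=P[(abs(b-.05)<.012)&(abs(a-t/1000)<.0025)&(P[:,2]<.08)];print(t,np.median(s[:,2]).round(3) if len(s) else 0,end=" ")
p,R,o=pose();print(p,o["ft_force"])
E
```

```text
t: 27.22
tool_pos: [0.4895, 0.2385, 0.1846]
tool_rot: [[0.002, 0.969, -0.247], [0.002, -0.247, -0.969], [-1.0, 0.002, -0.002]]
ft_force: [0.6, 1.0, -0.2]
width: 0.004
drawer_front 0.67 [259.  94.] [0.5088 0.3199 0.023 ]
release_top 0.55 [310.  65.] [0.5553 0.3301 0.064 ]
pad_left 0.44 [259.  92.] [0.5087 0.3202 0.05  ]
-200 -0.001 -195 -0.001 -190 -0.001 -185 -0.001 -180 -0.001 -175 -0.001 -170 -0.001 -165 -0.001 -160 -0.001 -155 -0.001 -150 -0.001 -145 -0.001 -140 -0.001 -135 -0.001 -130 -0.001 -125 -0.001 -120 -0.001 -115 -0.001 -110 -0.001 -105 0.048 -100 0.05 -95 0.05 [0.48942664 0.23883075 0.182746  ] [ 0.09748002  0.2956431  -0.72019152]
```

View pics/w10.png

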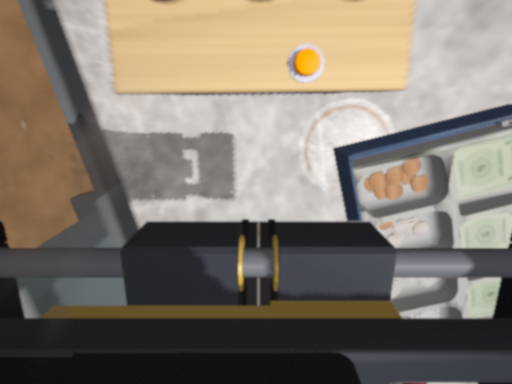

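```bash
cat > tapes.py <<'E'
from h import *
def tapes(c):
    for d in arm.masks_of("tape_a_mid",c)[:4]:
        v,u=np.nonzero(d["region"]);r=cv2.minEnclosingCircle(np.stack([u,v],1).astype(np.float32))
        print("mask",round(d["p"],2),r[1],ray(c,r[0],.022).round(4),d["region"].sum())
    for d in arm.place_of("tape_a_mid",c)[:4]: print("place",round(d["p"],2),np.round(d["centre"]),ray(c,d["centre"],.012).round(4))
E
python3 - <<'E'
from tapes import *
c=snap("top");tapes(c);P=cloud(c)
for k in ((346.7,184.7),(347.3,230.7)): print(ray(c,k,.02))
for x in (.40,.56): print(px(c,np.array([x,-.2,0])))
E
```

```text
mask 0.66 12.349188804626465 [ 0.7422 -0.157   0.022 ] 413
[ 0.58169389 -0.27805423  0.02      ]
[ 0.43579424 -0.27488245  0.02      ]
[322.90634845 242.16996973]
[321.41222377 192.33028273]
```

```bash
python3 -m inch '[{"offset":[-0.022,0.0133,0.0561],"turn":[0,0,0]},{"offset":[-0.022,0.0133,0.0561],"turn":[0,0,0]},{"offset":[-0.022,0.0133,0.0561],"turn":[0,0,0]},{"offset":[-0.022,0.0133,0.0561],"turn":[0,0,0]},{"offset":[-0.022,0.0133,0.0561],"turn":[0,0,0]}]' 1
python3 -m inch '[{"offset":[-0.007,0.0133,0.0561],"turn":[0,0,0]},{"offset":[0,0.0133,0.0561],"turn":[0,0,0]},{"offset":[0,0.0133,0.0561],"turn":[0,0,0]},{"offset":[0,0.0133,0.0561],"turn":[0,0,0]},{"offset":[0,0,0],"turn":[0,0,0]}]'
python3 -m inch '[{"offset":[0,0,0],"turn":[6,0,0]},{"offset":[0,0,0],"turn":[0,0,0]}]'
python3 - <<'E'
from tapes import *
c=snap("wrist");save(c,"w11.png",1.3);tapes(c)
for T in ((.582,-.278),(.436,-.275)): print(px(c,np.array([*T,.022])))
t=snap("top");cv2.imwrite("pics/t11.png",t["image"][:,:,::-1])
f=cv2.imread("pics/w11.png");
cv2.imwrite("pics/both.png",np.vstack([cv2.resize(f[:320],(640,308)),cv2.resize(t["image"][150:270,270:440,::-1],(408,288))[:,:408] if 0 else np.pad(cv2.resize(t["image"][150:270,270:440,::-1],(408,288)),((0,0),(0,232),(0,0)))]))
E
```

```text
t: 28.25
tool_pos: [0.4838, -0.0514, 0.2917]
tool_rot: [[-0.002, 0.969, -0.246], [0.001, -0.246, -0.969], [-1.0, -0.002, -0.0]]
ft_force: [0.6, -0.8, -0.2]
width: 0.485
t: 28.88
tool_pos: [0.4796, -0.2838, 0.297]
tool_rot: [[-0.003, 0.968, -0.251], [0.002, -0.251, -0.968], [-1.0, -0.003, -0.001]]
ft_force: [-0.5, 0.6, -0.1]
width: 0.984
t: 29.12
tool_pos: [0.4807, -0.2795, 0.2982]
tool_rot: [[-0.002, 0.939, -0.345], [0.002, -0.345, -0.939], [-1.0, -0.002, -0.001]]
ft_force: [-0.5, 0.3, -0.2]
width: 0.997
[329.31722289 132.60473848]
[229.45311332 166.69769181]
```

View pics/both.png

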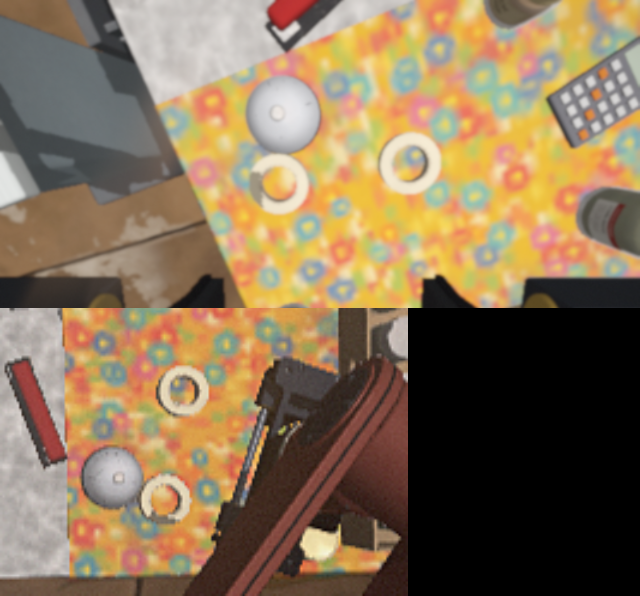

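```bash
cat >> tapes.py <<'E'
def fit(c,near,r=.05):
    P=cloud(c).reshape(-1,3);P=P[np.isfinite(P).all(1)]
    q=P[(np.hypot(*(P[:,:2]-near).T)<r)&(abs(P[:,2]-.024)<.006)][:,:2]
    from scipy.optimize import minimize
    # centre of annulus r 20..33: 2 robust: minimise outliers
    best=None
    for x in np.arange(-.02,.021,.001):
        for y in np.arange(-.02,.021,.001):
            d=np.hypot(*(q-(near[0]+x,near[1]+y)).T);s=((d<.0335)).sum()-3*((d<.018)).sum()
            if best is None or s>best[0]: best=(s,near[0]+x,near[1]+y)
    print("fit",len(q),np.round(best,4),"mean",q.mean(0).round(4))
E
python3 - <<'E'
from tapes import *
c=snap("wrist")
for k in ((328,130.4),(222.4,146.4)):
    r=ray(c,k,.02);print(r);fit(c,r[:2])
P=cloud(c).reshape(-1,3);b=P[(P[:,2]>.035)&(P[:,2]<.08)&(np.hypot(P[:,0]-.47,P[:,1]+.18)<.06)];print("bell",b[:,:2].min(0),b[:,:2].max(0))
r=P[(P[:,2]>.05)&(P[:,2]<.12)&(P[:,0]<.6)&(P[:,1]<-.3)];print(len(r))
go((.582,-.278,.06),-20)
E
```

```text
[ 0.5823379  -0.27558338  0.02      ]
fit 1220 [ 1.219e+03  5.813e-01 -2.756e-01] mean [ 0.5817 -0.2746]
[ 0.43741312 -0.24600164  0.02      ]
fit 1238 [ 1.145e+03  4.374e-01 -2.460e-01] mean [ 0.4394 -0.2429]
bell [ 0.43488696 -0.21239981] [ 0.50181367 -0.14648026]
2277
at [ 0.481  -0.2799  0.2994] yaw -20.1 | tool offset [ 0.2394  0.0942 -0.0365] turn [-0.1 -0.   0. ]
```

```bash
python3 -m inch '[{"offset":[0.0478,0.0186,-0.0077],"turn":[0,0,0]},{"offset":[0.0478,0.0186,-0.0077],"turn":[0,0,0]},{"offset":[0.0478,0.0186,-0.0077],"turn":[0,0,0]},{"offset":[0.0478,0.0186,-0.0077],"turn":[0,0,0]},{"offset":[0.0478,0.0186,-0.0077],"turn":[0,0,0]}]' 1 20
python3 -m inch '[{"offset":[0,0,0],"turn":[0,0,0]},{"offset":[0,0,0],"turn":[0,0,0]}]'
python3 - <<'E'
from tapes import *
c=snap("wrist");fit(c,np.array([.5817,-.2755]))
go((.5817,-.2755,.007),-20)
E
```

```text
t: 30.0
tool_pos: [0.5823, -0.2763, 0.0593]
tool_rot: [[0.001, 0.939, -0.345], [-0.0, -0.345, -0.939], [-1.0, 0.001, 0.0]]
ft_force: [-0.1, 0.9, 0.5]
width: 0.999
t: 30.25
tool_pos: [0.5819, -0.2769, 0.062]
tool_rot: [[0.001, 0.939, -0.345], [-0.001, -0.345, -0.939], [-1.0, 0.001, 0.0]]
ft_force: [-0.1, 0.4, 0.8]
width: 1.0
fit 4359 [ 4.359e+03  5.817e-01 -2.745e-01] mean [ 0.5828 -0.2709]
at [ 0.5825 -0.2775  0.0633] yaw -20.2 | tool offset [ 0.0563 -0.0016 -0.0016] turn [-0.2  0.1 -0.2]
```

```bash
python3 -m inch '[{"offset":[0.03,-0.001,-0.002],"turn":[0,0,0]},{"offset":[0.018,0,0],"turn":[0,0,0]},{"offset":[0.008,0,0],"turn":[0,0,0]},{"offset":[0,0,0],"turn":[0,0,0]}]'
python3 -m inch '[{"offset":[0,0,0],"turn":[0,0,0]},{"offset":[0,0,0],"turn":[0,0,0]},{"offset":[0,0,0],"turn":[0,0,0]},{"offset":[0,0,0],"turn":[0,0,0]},{"offset":[0,0,0],"turn":[0,0,0]}]' -1 25
python3 -m inch '[{"offset":[-0.03,0,0],"turn":[0,0,0]},{"offset":[-0.05,0,0],"turn":[0,0,0]},{"offset":[-0.05,0,0],"turn":[0,0,0]},{"offset":[-0.05,0,0],"turn":[0,0,0]},{"offset":[0,0,0],"turn":[0,0,0]}]'
python3 - <<'E'
from tapes import *
go((.40,.0,.2),-20)
E
```

```text
t: 30.8
tool_pos: [0.5811, -0.2745, 0.0048]
tool_rot: [[-0.0, 0.938, -0.346], [0.0, -0.346, -0.938], [-1.0, -0.0, -0.0]]
ft_force: [-0.3, -0.0, -0.1]
width: 1.0
t: 31.42
tool_pos: [0.5817, -0.2746, 0.0052]
tool_rot: [[0.001, 0.938, -0.346], [-0.001, -0.346, -0.938], [-1.0, 0.001, 0.0]]
ft_force: [0.5, -0.2, 3.7]
width: 0.756
t: 32.05
tool_pos: [0.5838, -0.276, 0.1904]
tool_rot: [[0.008, 0.938, -0.346], [-0.005, -0.346, -0.938], [-1.0, 0.009, 0.002]]
ft_force: [0.6, -0.7, -0.7]
width: 0.749
at [ 0.5838 -0.276   0.1904] yaw -20.2 | tool offset [-0.0125 -0.2678 -0.1953] turn [-0.2  0.1 -0.5]
```

```bash
python3 -m inch '[{"offset":[0,-0.0414,-0.0339],"turn":[0,0,0]},{"offset":[0,-0.0414,-0.0339],"turn":[0,0,0]},{"offset":[0,-0.0414,-0.0339],"turn":[0,0,0]},{"offset":[0,-0.0414,-0.0339],"turn":[0,0,0]},{"offset":[0,-0.0414,-0.0339],"turn":[0,0,0]}]'
python3 -m inch '[{"offset":[0,-0.0414,-0.0339],"turn":[0,0,0]},{"offset":[0,0,0],"turn":[-9.6,0,0]},{"offset":[0,0,0],"turn":[-9.6,0,0]},{"offset":[0,0,0],"turn":[-9.6,0,0]},{"offset":[0,0,0],"turn":[-9.6,0,0]}]'
python3 -m inch '[{"offset":[0,0,0],"turn":[-9.6,0,0]},{"offset":[0,0,0],"turn":[-9.6,0,0]},{"offset":[0,0,0],"turn":[-9.6,0,0]},{"offset":[0,0,0],"turn":[-9.6,0,0]},{"offset":[0,0,0],"turn":[-9.6,0,0]}]'
python3 -m inch '[{"offset":[0,0,0],"turn":[-9.6,0,0]},{"offset":[0,0.05,-0.004],"turn":[0,0,0]},{"offset":[0,0.05,-0.004],"turn":[0,0,0]},{"offset":[0,0.05,-0.004],"turn":[0,0,0]},{"offset":[0,0,0],"turn":[0,0,0]}]'
python3 - <<'E'
from tapes import *
go((.461,.4413,.13),75.7)
c=snap("top");
P=cloud(c).reshape(-1,3)
f=np.array([.246,.969]);M=np.array([.5355,.4235]);l=np.array([-.969,.246])
# pads: dark ring mask circles in top image
im=cv2.resize(c["image"][150:260,90:180],None,fx=6,fy=6,interpolation=cv2.INTER_CUBIC);g=cv2.cvtColor(im,cv2.COLOR_RGB2GRAY)
C=cv2.HoughCircles(g,cv2.HOUGH_GRADIENT,1,100,param1=120,param2=25,minRadius=50,maxRadius=80)
for x,y,r in C[0][:6]: print(x/6+90,y/6+150,r/6,ray(c,(x/6+90-.4,y/6+150-.4),.05).round(4))
E
```

```text
t: 32.67
tool_pos: [0.4436, -0.0421, 0.1829]
tool_rot: [[-0.002, 0.938, -0.346], [0.001, -0.346, -0.938], [-1.0, -0.003, -0.0]]
ft_force: [0.9, 0.5, -0.4]
width: 0.748
t: 33.3
tool_pos: [0.4174, 0.0027, 0.183]
tool_rot: [[-0.003, 0.948, 0.317], [0.0, 0.317, -0.948], [-1.0, -0.002, -0.001]]
ft_force: [0.6, -0.2, 0.2]
width: 0.754
t: 33.92
tool_pos: [0.4174, 0.0026, 0.183]
tool_rot: [[-0.003, 0.399, 0.917], [0.001, 0.917, -0.399], [-1.0, -0.001, -0.003]]
ft_force: [-0.1, 1.5, -0.7]
width: 0.752
t: 34.55
tool_pos: [0.4427, 0.1533, 0.183]
tool_rot: [[-0.003, 0.242, 0.97], [0.0, 0.97, -0.242], [-1.0, -0.0, -0.003]]
ft_force: [-0.6, -0.5, -0.9]
width: 0.747
at [0.4427 0.1533 0.183 ] yaw 76.0 | tool offset [ 0.0531  0.2839 -0.0517] turn [ 0.3 -0.2  0. ]
124.25 202.41667 10.816667 [0.5374 0.4206 0.05  ]
117.916664 227.08334 10.966667 [0.4618 0.4395 0.05  ]
130.25 177.75 10.833333 [0.6137 0.4026 0.05  ]
```

```bash
python3 -m inch '[{"offset":[0.01,0.0566,-0.0106],"turn":[0.3,0,0]},{"offset":[0.01,0.0566,-0.0106],"turn":[0,0,0]},{"offset":[0.01,0.0566,-0.0106],"turn":[0,0,0]},{"offset":[0.01,0.0566,-0.0106],"turn":[0,0,0]},{"offset":[0.01,0.0566,-0.0106],"turn":[0,0,0]}]'
python3 -m inch '[{"offset":[0.03,0,0],"turn":[0,0,0]},{"offset":[0,0,0],"turn":[0,0,0]},{"offset":[0,0,0],"turn":[0,0,0]}]'
python3 - <<'E'
from tapes import *
go((.460,.441,.0565),75.7);print(pose()[2]["width"])
E
```

```text
t: 35.22
tool_pos: [0.4635, 0.4379, 0.1332]
tool_rot: [[-0.001, 0.253, 0.968], [-0.002, 0.968, -0.253], [-1.0, -0.002, -0.0]]
ft_force: [-0.2, -0.8, -0.5]
width: 0.754
t: 35.6
tool_pos: [0.4637, 0.4366, 0.1048]
tool_rot: [[-0.0, 0.253, 0.968], [-0.001, 0.968, -0.253], [-1.0, -0.001, -0.0]]
ft_force: [0.2, 0.3, 0.0]
width: 0.752
at [0.4637 0.4366 0.1048] yaw 75.4 | tool offset [ 0.0483  0.0033 -0.0047] turn [-0.3 -0.   0. ]
0.7515017606542028
```

```bash
python3 -m inch '[{"offset":[0.025,0.0033,-0.0047],"turn":[0,0,0]},{"offset":[0.015,0,0],"turn":[0,0,0]},{"offset":[0.005,0,0],"turn":[0,0,0]},{"offset":[0.002,0,0],"turn":[0,0,0]},{"offset":[0,0,0],"turn":[0,0,0]}]'
python3 -m inch '[{"offset":[0.002,0,0],"turn":[0,0,0]},{"offset":[0,0,0],"turn":[0,0,0]}]'
python3 - <<'E'
from tapes import *
go((.460,.441,.0555),75.7)
E
```

```text
t: 36.22
tool_pos: [0.46, 0.4425, 0.0582]
tool_rot: [[0.001, 0.251, 0.968], [0.001, 0.968, -0.251], [-1.0, 0.001, 0.001]]
ft_force: [0.5, 0.1, -0.2]
width: 0.749
t: 36.48
tool_pos: [0.4595, 0.4425, 0.0557]
tool_rot: [[0.0, 0.251, 0.968], [0.0, 0.968, -0.251], [-1.0, 0.0, 0.0]]
ft_force: [-0.4, 0.0, -1.2]
width: 0.754
at [0.4595 0.4425 0.0557] yaw 75.5 | tool offset [ 0.0002 -0.0013  0.0008] turn [-0.2  0.  -0. ]
```

```bash
python3 -m inch '[{"offset":[0.001,-0.001,0],"turn":[0,0,0]},{"offset":[0,0,0],"turn":[0,0,0]}]'
python3 -m inch '[{"offset":[0,0,0],"turn":[0,0,0]},{"offset":[0,0,0],"turn":[0,0,0]},{"offset":[0,0,0],"turn":[0,0,0]},{"offset":[0,0,0],"turn":[0,0,0]}]' 0.8
python3 -m inch '[{"offset":[-0.04,0,0],"turn":[0,0,0]},{"offset":[-0.05,0,0],"turn":[0,0,0]},{"offset":[-0.06,0,0],"turn":[0,0,0]},{"offset":[0,-0.05,0],"turn":[0,0,0]},{"offset":[0,-0.05,0],"turn":[0,0,0]}]' 1
python3 -m inch '[{"offset":[0,0,0],"turn":[0,0,0]},{"offset":[0,0,0],"turn":[0,0,0]}]'
python3 - <<'E'
from tapes import *
p,R,o=pose();print(p)
c=snap("top");P=cloud(c).reshape(-1,3);q=P[(np.hypot(P[:,0]-.46,P[:,1]-.441)<.06)&(abs(P[:,2]-.075)<.008)];print(len(q),q.min(0),q.max(0),q.mean(0))
for d in arm.place_of("drawer_front",c)[:1]+arm.spot_in("drawer",c)[:2]: print(d["p"],ray(c,d["centre"],.023))
go((.42,.02,.2),66)
E
```

```text
t: 36.72
tool_pos: [0.4595, 0.442, 0.0552]
tool_rot: [[0.001, 0.251, 0.968], [0.001, 0.968, -0.251], [-1.0, 0.001, 0.0]]
ft_force: [-0.8, 1.3, 2.0]
width: 0.754
t: 37.22
tool_pos: [0.4592, 0.4413, 0.0544]
tool_rot: [[-0.0, 0.251, 0.968], [-0.0, 0.968, -0.251], [-1.0, -0.0, -0.0]]
ft_force: [0.5, 0.4, -0.1]
width: 0.901
t: 37.85
tool_pos: [0.4343, 0.3441, 0.2058]
tool_rot: [[0.002, 0.25, 0.968], [0.001, 0.968, -0.25], [-1.0, 0.001, 0.002]]
ft_force: [0.0, -0.5, -0.8]
width: 0.999
t: 38.1
tool_pos: [0.4345, 0.3449, 0.205]
tool_rot: [[0.001, 0.252, 0.968], [0.001, 0.968, -0.252], [-1.0, 0.001, 0.001]]
ft_force: [0.3, 0.6, -0.1]
width: 0.998
[0.43449612 0.34485631 0.2050299 ]
83 [0.45483481 0.40812426 0.06804852] [0.49163499 0.45957886 0.08126384] [0.48178463 0.43209641 0.07472659]
0.57 [ 0.4316866 -0.2465652  0.023    ]
at [0.4345 0.3455 0.2047] yaw 75.5 | tool offset [ 0.0046 -0.3188  0.0675] turn [ 9.5  0.  -0. ]
```

```bash
python3 -m inch '[{"offset":[-0.004,-0.0567,0.0158],"turn":[0,0,0]},{"offset":[-0.004,-0.0567,0.0158],"turn":[0,0,0]},{"offset":[-0.004,-0.0567,0.0158],"turn":[0,0,0]},{"offset":[-0.004,-0.0567,0.0158],"turn":[0,0,0]},{"offset":[-0.004,-0.0567,0.0158],"turn":[0,0,0]}]' 1 20
python3 -m inch '[{"offset":[-0.004,-0.0567,0.0158],"turn":[0,0,0]},{"offset":[-0.004,-0.0567,0.0158],"turn":[0,0,0]},{"offset":[-0.004,-0.0567,0.0158],"turn":[0,0,0]},{"offset":[-0.004,-0.0567,0.0158],"turn":[0,0,0]},{"offset":[0,0,0],"turn":[10.15,0,0]}]'
python3 -m inch '[{"offset":[0,0,0],"turn":[10.15,0,0]},{"offset":[0,0,0],"turn":[10.15,0,0]},{"offset":[0,0,0],"turn":[10.15,0,0]},{"offset":[0,0,0],"turn":[10.15,0,0]},{"offset":[0,0,0],"turn":[10.15,0,0]}]'
python3 -m inch '[{"offset":[0,0,0],"turn":[10.15,0,0]},{"offset":[0,0,0],"turn":[10.15,0,0]},{"offset":[0,0,0],"turn":[10.15,0,0]},{"offset":[0,0,0],"turn":[10.15,0,0]},{"offset":[0,0,0],"turn":[0,0,0]}]'
python3 - <<'E'
from tapes import *
c=snap("wrist");save(c,"w12.png",1);
fit(c,np.array([.4375,-.246]))
print(px(c,np.array([.4375,-.246,.022])))
P=cloud(c).reshape(-1,3);b=P[(P[:,2]>.036)&(P[:,2]<.08)&(np.hypot(P[:,0]-.47,P[:,1]+.18)<.06)];print("bell",b[:,:2].min(0),b[:,:2].max(0))
go((.4375,-.246,.10),-26)
E
```

```text
t: 38.88
tool_pos: [0.4399, 0.0491, 0.2251]
tool_rot: [[0.001, 0.25, 0.968], [-0.0, 0.968, -0.25], [-1.0, 0.0, 0.001]]
ft_force: [1.0, -0.6, 0.3]
width: 1.004
t: 39.5
tool_pos: [0.4441, -0.1889, 0.241]
tool_rot: [[0.0, 0.424, 0.905], [-0.001, 0.905, -0.424], [-1.0, -0.001, 0.001]]
ft_force: [-0.2, 1.0, -0.8]
width: 1.006
t: 40.12
tool_pos: [0.4444, -0.1849, 0.2406]
tool_rot: [[-0.0, 0.969, 0.247], [0.0, 0.247, -0.969], [-1.0, -0.0, -0.0]]
ft_force: [-0.1, -0.0, -0.3]
width: 0.998
t: 40.75
tool_pos: [0.4443, -0.1848, 0.2406]
tool_rot: [[-0.0, 0.9, -0.437], [0.0, -0.437, -0.9], [-1.0, -0.0, -0.0]]
ft_force: [-0.5, -0.3, -0.5]
width: 0.998
fit 1394 [ 1.356e+03  4.375e-01 -2.460e-01] mean [ 0.4383 -0.2441]
[276.33113858 210.92075885]
bell [ 0.4355635  -0.21211631] [ 0.50104502 -0.14613825]
at [ 0.4441 -0.1849  0.2406] yaw -25.8 | tool offset [0.1406 0.0206 0.0579] turn [ 0.2 -0.   0. ]
```

```bash
python3 -m inch '[{"offset":[0,0.007,0.02],"turn":[0,0,0]},{"offset":[0,0.007,0.02],"turn":[0,0,0]},{"offset":[0.04,0.0066,0.018],"turn":[0,0,0]},{"offset":[0.05,0,0],"turn":[0,0,0]},{"offset":[0.05,0,0],"turn":[0,0,0]}]'
python3 -m inch '[{"offset":[0.03,0,0],"turn":[0,0,0]},{"offset":[0,0,0],"turn":[0,0,0]},{"offset":[0,0,0],"turn":[0,0,0]}]'
python3 - <<'E'
from tapes import *
c=snap("wrist");fit(c,np.array([.4385,-.245]))
q=cloud(c).reshape(-1,3);q=q[(np.hypot(q[:,0]-.4375,q[:,1]+.246)<.05)&(abs(q[:,2]-.024)<.005)];print(q.min(0),q.max(0))
go((.4375,-.246,.006),-26)
save(c,"w13.png",1)
E
```

```text
t: 41.42
tool_pos: [0.4371, -0.2466, 0.0995]
tool_rot: [[0.001, 0.9, -0.436], [-0.001, -0.436, -0.9], [-1.0, 0.001, 0.0]]
ft_force: [0.0, -0.1, 0.0]
width: 1.002
t: 41.8
tool_pos: [0.4377, -0.2468, 0.0719]
tool_rot: [[0.001, 0.899, -0.438], [-0.001, -0.438, -0.899], [-1.0, 0.002, 0.0]]
ft_force: [0.5, 0.6, -0.4]
width: 1.002
fit 4504 [ 4.259e+03  4.375e-01 -2.460e-01] mean [ 0.4393 -0.2419]
[ 0.40473509 -0.2789956   0.01901781] [ 0.47710286 -0.1961869   0.02898202]
at [ 0.4381 -0.2471  0.0725] yaw -26.0 | tool offset [ 0.0665 -0.0012 -0.0008] turn [ 0.   0.  -0.2]
```

View pics/w13.png

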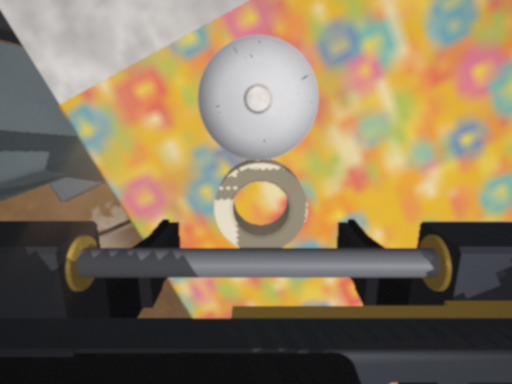

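```bash
python3 -m inch '[{"offset":[0.03,0,-0.001],"turn":[0,0,0]},{"offset":[0.02,0,0],"turn":[0,0,0]},{"offset":[0.011,0,0],"turn":[0,0,0]},{"offset":[0.005,0,0],"turn":[0,0,0]},{"offset":[0,0,0],"turn":[0,0,0]}]'
python3 -m inch '[{"offset":[0,0,0],"turn":[0,0,0]},{"offset":[0,0,0],"turn":[0,0,0]},{"offset":[0,0,0],"turn":[0,0,0]},{"offset":[0,0,0],"turn":[0,0,0]},{"offset":[0,0,0],"turn":[0,0,0]}]' -1 25
python3 -m inch '[{"offset":[-0.03,0,0],"turn":[0,0,0]},{"offset":[-0.05,0,0],"turn":[0,0,0]},{"offset":[-0.05,0,0],"turn":[0,0,0]},{"offset":[-0.05,0,0],"turn":[0,0,0]},{"offset":[0,0,0],"turn":[0,0,0]}]'
python3 - <<'E'
from tapes import *
go((.43,.0,.2),-26)
E
```

```text
t: 42.48
tool_pos: [0.4376, -0.2456, 0.0052]
tool_rot: [[0.001, 0.899, -0.439], [-0.001, -0.439, -0.899], [-1.0, 0.001, 0.0]]
ft_force: [1.5, -0.3, -0.3]
width: 0.999
t: 43.1
tool_pos: [0.4375, -0.2456, 0.005]
tool_rot: [[0.001, 0.898, -0.439], [-0.001, -0.439, -0.898], [-1.0, 0.001, 0.0]]
ft_force: [-0.2, -0.5, 3.6]
width: 0.754
t: 43.72
tool_pos: [0.4394, -0.247, 0.1892]
tool_rot: [[0.007, 0.898, -0.439], [-0.005, -0.439, -0.899], [-1.0, 0.008, 0.002]]
ft_force: [0.5, -0.8, -1.5]
width: 0.752
at [ 0.4394 -0.247   0.1892] yaw -26.0 | tool offset [-0.0121 -0.1168 -0.2178] turn [-0.   0.1 -0.5]
```

```bash
python3 -m inch '[{"offset":[0,-0.0234,-0.0436],"turn":[0,0,0]},{"offset":[0,-0.0234,-0.0436],"turn":[0,0,0]},{"offset":[0,-0.0234,-0.0436],"turn":[0,0,0]},{"offset":[0,-0.0234,-0.0436],"turn":[0,0,0]},{"offset":[0,-0.0234,-0.0436],"turn":[0,0,0]}]'
python3 -m inch '[{"offset":[0,0,0],"turn":[-10.17,0,0]},{"offset":[0,0,0],"turn":[-10.17,0,0]},{"offset":[0,0,0],"turn":[-10.17,0,0]},{"offset":[0,0,0],"turn":[-10.17,0,0]},{"offset":[0,0,0],"turn":[-10.17,0,0]}]'
python3 -m inch '[{"offset":[0,0,0],"turn":[-10.17,0,0]},{"offset":[0,0,0],"turn":[-10.17,0,0]},{"offset":[0,0,0],"turn":[-10.17,0,0]},{"offset":[0,0,0],"turn":[-10.17,0,0]},{"offset":[0,0,0],"turn":[-10.17,0,0]}]'
python3 -m inch '[{"offset":[0,0.0544,0],"turn":[0,0,0]},{"offset":[0,0.0544,0],"turn":[0,0,0]},{"offset":[0,0.0544,0],"turn":[0,0,0]},{"offset":[0,0.0544,0],"turn":[0,0,0]},{"offset":[0,0,0],"turn":[0,0,0]}]'
python3 - <<'E'
from tapes import *
go((.5363,.422,.12),75.7);print(pose()[2]["width"])
c=snap("top");
im=cv2.resize(c["image"][150:260,90:180],None,fx=6,fy=6,interpolation=cv2.INTER_CUBIC);g=cv2.cvtColor(im,cv2.COLOR_RGB2GRAY)
C=cv2.HoughCircles(g,cv2.HOUGH_GRADIENT,1,100,param1=120,param2=25,minRadius=50,maxRadius=80)
for x,y,r in C[0][:6]: print(x/6+90,y/6+150,r/6,[ray(c,(x/6+90-.4,y/6+150-.4),z).round(4) for z in (.05,.074)])
P=cloud(c).reshape(-1,3);q=P[(np.hypot(P[:,0]-.46,P[:,1]-.441)<.05)&(abs(P[:,2]-.074)<.005)];print("tapeL",len(q),q.min(0),q.max(0))
E
```

```text
t: 44.35
tool_pos: [0.4263, 0.0036, 0.1828]
tool_rot: [[-0.003, 0.898, -0.439], [0.001, -0.439, -0.898], [-1.0, -0.003, 0.001]]
ft_force: [1.4, 0.8, -0.6]
width: 0.749
t: 44.98
tool_pos: [0.4264, 0.0022, 0.1826]
tool_rot: [[-0.003, 0.905, 0.425], [0.001, 0.425, -0.905], [-1.0, -0.003, -0.002]]
ft_force: [0.2, 0.5, 0.1]
width: 0.753
t: 45.6
tool_pos: [0.4265, 0.0022, 0.1826]
tool_rot: [[-0.003, 0.242, 0.97], [0.001, 0.97, -0.242], [-1.0, -0.0, -0.003]]
ft_force: [-0.1, 0.3, -0.9]
width: 0.752
t: 46.22
tool_pos: [0.4805, 0.2156, 0.1823]
tool_rot: [[-0.003, 0.244, 0.97], [-0.0, 0.97, -0.244], [-1.0, -0.001, -0.003]]
ft_force: [-0.6, -0.2, -0.5]
width: 0.755
at [0.4805 0.2156 0.1823] yaw 75.9 | tool offset [0.0621 0.2138 0.004 ] turn [ 0.2 -0.2  0.1]
0.7549108756584315
130.41667 178.08333 10.833333 [array([0.6127, 0.4021, 0.05  ]), array([0.6101, 0.3946, 0.074 ])]
124.41667 202.25 9.083333 [array([0.5379, 0.4201, 0.05  ]), array([0.5368, 0.4122, 0.074 ])]
tapeL 86 [0.43144397 0.44650838 0.06932061] [0.48875817 0.47264825 0.0789488 ]
```

```bash
python3 -m inch '[{"offset":[0,0.0535,0.001],"turn":[0,0,0]},{"offset":[0,0.0535,0.001],"turn":[0,0,0]},{"offset":[0.02,0.0535,0.001],"turn":[0,0,0]},{"offset":[0.03,0.0535,0.001],"turn":[0,0,0]},{"offset":[0.03,0,0],"turn":[0,0,0]}]'
python3 -m inch '[{"offset":[0,0,0],"turn":[0,0,0]},{"offset":[0,0,0],"turn":[0,0,0]}]'
python3 - <<'E'
from tapes import *
go((.5363,.422,.0565),75.7)
c=snap("wrist");P=cloud(c).reshape(-1,3);q=P[(np.hypot(P[:,0]-.46,P[:,1]-.441)<.05)&(abs(P[:,2]-.074)<.006)];print("tapeL",len(q),q.min(0),q.max(0),q.mean(0))
f=np.array([.246,.969]);l=np.array([-.969,.246]);print(px(c,[.46,.441,.074]))
save(c,"w14.png")
E
```

```text
t: 46.9
tool_pos: [0.5382, 0.4204, 0.1016]
tool_rot: [[-0.002, 0.246, 0.969], [-0.001, 0.969, -0.246], [-1.0, -0.001, -0.002]]
ft_force: [0.3, -0.7, -1.0]
width: 0.751
t: 47.15
tool_pos: [0.539, 0.4179, 0.1053]
tool_rot: [[0.0, 0.249, 0.968], [-0.0, 0.968, -0.249], [-1.0, -0.0, 0.0]]
ft_force: [0.2, 0.2, -0.3]
width: 0.753
at [0.539  0.4179 0.1053] yaw 75.6 | tool offset [ 0.0488  0.0033 -0.0036] turn [-0.1  0.   0. ]
tapeL 6764 [0.42509307 0.41082675 0.06800405] [0.49096195 0.47647367 0.07590756] [0.45645073 0.44406988 0.0731238 ]
[260.94202876  89.78995354]
```

```bash
python3 -m inch '[{"offset":[0.025,0.0033,-0.0036],"turn":[0,0,0]},{"offset":[0.015,0,0],"turn":[0,0,0]},{"offset":[0.005,0,0],"turn":[0,0,0]},{"offset":[0.003,0,0],"turn":[0,0,0]},{"offset":[0,0,0],"turn":[0,0,0]}]'
python3 -m inch '[{"offset":[0.002,0,0],"turn":[0,0,0]},{"offset":[0,0,0],"turn":[0,0,0]}]'
python3 - <<'E'
from tapes import *
go((.5363,.422,.055),75.7)
E
```

```text
t: 47.82
tool_pos: [0.5362, 0.4233, 0.0571]
tool_rot: [[0.001, 0.248, 0.969], [0.0, 0.969, -0.248], [-1.0, 0.001, 0.001]]
ft_force: [1.0, 0.2, -0.6]
width: 0.756
t: 48.08
tool_pos: [0.5362, 0.4235, 0.0551]
tool_rot: [[0.001, 0.248, 0.969], [0.001, 0.969, -0.248], [-1.0, 0.001, 0.001]]
ft_force: [0.9, 0.3, -0.0]
width: 0.755
at [0.5362 0.4235 0.0551] yaw 75.7 | tool offset [ 0.0001 -0.0014  0.0004] turn [-0.  0. -0.]
```

```bash
python3 -m inch '[{"offset":[0.001,-0.0012,0],"turn":[0,0,0]},{"offset":[0,0,0],"turn":[0,0,0]}]'
python3 -m inch '[{"offset":[0,0,0],"turn":[0,0,0]},{"offset":[0,0,0],"turn":[0,0,0]},{"offset":[0,0,0],"turn":[0,0,0]},{"offset":[0,0,0],"turn":[0,0,0]}]' 0.8
python3 -m inch '[{"offset":[-0.04,0,0],"turn":[0,0,0]},{"offset":[-0.05,0,0],"turn":[0,0,0]},{"offset":[-0.06,0,0],"turn":[0,0,0]},{"offset":[-0.03,-0.05,0],"turn":[0,0,0]},{"offset":[0,-0.06,0],"turn":[0,0,0]}]' 1
python3 -m inch '[{"offset":[0,-0.06,0.03],"turn":[0,0,0]},{"offset":[0,-0.06,0.03],"turn":[0,0,0]},{"offset":[0,-0.06,0.03],"turn":[0,0,0]},{"offset":[0,0,0],"turn":[0,0,0]},{"offset":[0,0,0],"turn":[0,0,0]}]'
python3 - <<'E'
from tapes import *
print(pose()[0])
f=np.array([.246,.969]);l=np.array([-.969,.246]);M=np.array([.5353,.4236])
for n in ("top","wrist","side"):
    c=snap(n);save(c,"fin_%s.png"%n);P=cloud(c).reshape(-1,3)
    for nm,Q in (("L",(.46,.441)),("M",(.536,.422)),("R",(.612,.404))):
        q=P[(np.hypot(P[:,0]-Q[0],P[:,1]-Q[1])<.045)&(abs(P[:,2]-.074)<.006)]
        if len(q)>30: print(n,nm,len(q),((q.min(0)+q.max(0))/2)[:2].round(4),np.ptp(q,axis=0)[:2].round(3),"z",np.median(q[:,2]).round(4))
    xy=P[:,:2]-M;a=xy@f;b=xy@l
    print([(t,np.median(s[:,2]).round(3)) for t in range(-140,-95,5) for s in [P[(abs(b-.05)<.012)&(abs(a-t/1000)<.0025)&(P[:,2]<.08)]] if len(s)])
c=snap("top")
im=cv2.resize(c["image"][150:260,90:180],None,fx=6,fy=6,interpolation=cv2.INTER_CUBIC);g=cv2.cvtColor(im,cv2.COLOR_RGB2GRAY)
C=cv2.HoughCircles(g,cv2.HOUGH_GRADIENT,1,100,param1=120,param2=25,minRadius=50,maxRadius=80)
for x,y,r in C[0][:6]: print(r/6,[ray(c,(x/6+90-.4,y/6+150-.4),z).round(4) for z in (.05,.074)])
for k in ("drawer_front","release_top","pen_red_mid","pen_blue_mid","pen_black_mid"):
    for d in arm.place_of(k,c)[:2]: print(k,round(d["p"],2),ray(c,d["centre"],.02).round(3))
E
```

```text
t: 48.32
tool_pos: [0.5363, 0.4233, 0.0551]
tool_rot: [[0.002, 0.248, 0.969], [0.002, 0.969, -0.248], [-1.0, 0.003, 0.002]]
ft_force: [0.5, 3.0, 5.4]
width: 0.756
t: 48.82
tool_pos: [0.5353, 0.4217, 0.0531]
tool_rot: [[-0.001, 0.248, 0.969], [-0.001, 0.969, -0.248], [-1.0, -0.001, -0.0]]
ft_force: [-0.1, -0.1, 0.1]
width: 0.901
t: 49.45
tool_pos: [0.5099, 0.3157, 0.2377]
tool_rot: [[0.007, 0.246, 0.969], [0.003, 0.969, -0.246], [-1.0, 0.004, 0.006]]
ft_force: [1.3, 0.1, -0.1]
width: 0.998
t: 50.08
tool_pos: [0.5479, 0.1322, 0.2336]
tool_rot: [[-0.0, 0.249, 0.969], [0.001, 0.969, -0.249], [-1.0, 0.0, -0.0]]
ft_force: [-0.3, -0.2, -0.4]
width: 1.0
[0.54792899 0.13216647 0.23355553]
top L 250 [0.4613 0.441 ] [0.061 0.065] z 0.0742
top M 257 [0.5381 0.4223] [0.064 0.067] z 0.0739
[(-105, np.float64(0.052)), (-100, np.float64(0.051))]
wrist M 177 [0.5333 0.3943] [0.036 0.007] z 0.0712
[(-140, np.float64(-0.001)), (-135, np.float64(-0.001)), (-130, np.float64(-0.001)), (-125, np.float64(-0.001)), (-120, np.float64(-0.001)), (-115, np.float64(-0.001)), (-110, np.float64(-0.001)), (-105, np.float64(0.032)), (-100, np.float64(0.049))]
side L 260 [0.4642 0.4429] [0.079 0.066] z 0.0731
side M 104 [0.5309 0.4177] [0.06  0.056] z 0.0735
[(-140, np.float64(-0.516)), (-135, np.float64(-0.514)), (-130, np.float64(-0.514)), (-125, np.float64(-0.514)), (-120, np.float64(-0.513)), (-115, np.float64(-0.514)), (-110, np.float64(0.047)), (-105, np.float64(0.049)), (-100, np.float64(0.05))]
10.099999 [array([0.6132, 0.4   , 0.05  ]), array([0.6105, 0.3925, 0.074 ])]
10.316667 [array([0.5389, 0.4191, 0.05  ]), array([0.5377, 0.4112, 0.074 ])]
12.866666 [array([0.464 , 0.4451, 0.05  ]), array([0.4642, 0.4368, 0.074 ])]
```

```bash
python3 -c "
from rig import arm
print(arm.finish_job())"
```

```text
the job is handed in; nothing more can be done
None
```

The job is handed in, after about 50 s of robot time. Only two pens (red and blue) and two tape rolls were in view, so I treated the black pen and the third roll as absent.

- **Drawer and pens:** I pressed the button and the drawer came out. The red pen went in the middle groove and the blue pen in the left one. I missed the red pen on the first try because I lifted before the fingers had closed; I then regrasped it.
- **Shutting the drawer:** I pushed it to its stop, reaching about 30 N. It was still flush about 0.6 s after I let go, and again at the end, with bare table in front of it. I took it as latched because it stayed shut; I could not read the catch directly.
- **Tape rolls:** One roll had been knocked aside and was lying against the bell, so I found it again before picking it up. The rolls lie flat (tops at 74 mm) on the left and middle pads, side by side. The top camera puts each within about 2 mm of its pad centre.

**Weak or differing checks:**
- The arm hid most of the blue pen when I checked its height, so only its back end was confirmed low in the groove; its position just before release looked right.
- The side camera put the rolls a few millimetres off the top camera's reading, but it saw them only partly.
- The circle finder did not agree with the depth readings for the rolls in the last picture. I relied on depth.
- The picture limit was used up, so the final check used numbers only. I did not re-measure the jars and pegs after the moves.

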